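# Put the cleaned booth parts on their nests and drain rests

### The job

The booth's front-panel parts are back from cleaning: stand the push-button module in the round nest and the smoked lens hood in the square nest, each flat on the nest's floor. Lay each nickel coin guide, slot upward, down the slope of the drain rest of its own length, with its low end against the lip so that it cannot slide off. Set the parts down rather than dropping them, let go of everything, and leave the camera housing and the hex key where they are.

Things in the scene. Friction and masses are not known exactly. Their poses are not given: they have to be found in the camera images.
- button_module: Chrome push-button module standing button up, round from above. Black switch block diameter 44 mm, height 0-18; steel barrel 36 with lock nut 45 across, 18-34; chrome bezel diameter 50, straight-sided 36-46, bevelled to 50 (grip here, any yaw); sprung chrome button diameter 34 on top, to 58 mm. About 0.12 kg. Origin: centre of its underside, z up.
- lens_hood: Smoked acrylic lens hood: open-topped square tube 58 x 58 mm, 40 mm high, walls 4 mm, standing on its back plate (4 mm, round bore 36 mm). About 0.06 kg, the same after a quarter turn. Origin: centre of its underside; x and y square to the walls, z up.
- long_guide: The longer of the two nickel coin slot guides: straight channel 100 mm long (x), 30 mm wide (y), 18 mm high, lying with its slot (18 mm wide between folded-in edges) upward; both ends alike. About 0.11 kg. Origin: centre of its underside; x along it, z up out of the slot.
- short_guide: The shorter nickel coin slot guide: the same channel, 30 mm wide and 18 mm high, but only 64 mm long (x). About 0.07 kg. Origin: centre of its underside; x along it, z up out of the slot.
- round_nest: White plastic round nest fixed to the shelf, for the button module: outside diameter 84 mm, rim 14 mm high, bore diameter 64 mm, with a flat floor 4 mm above its underside. Origin: centre of its underside, z up.
- square_nest: White plastic square nest fixed to the shelf, for the lens hood: 92 x 92 mm outside, rim 14 mm high, 76 x 76 mm inside, flat floor 4 mm above its underside. Origin: centre of its underside; x and y square to its sides, z up.
- long_rest: Longer drain rest, light grey sheet metal, fixed, for the long guide: plate 64 mm wide (y), 116 mm long, rising to its +x at 0.26 rad, with a lip 9 mm high across its low (-x) end. Origin: centre of underside, z up. Plate meets lip at x = -56 mm, z = 16; top edge at x = 56, z = 46. The long guide lying down the slope, low end touching the lip, has its origin at x = -8, y = 0, z = 29 mm.
- short_rest: Shorter drain rest, light grey sheet metal, fixed, for the short guide: plate 64 mm wide (y), 80 mm long, rising to its +x at 0.26 rad, with a lip 9 mm high across its low (-x) end. Origin: centre of underside, z up. Plate meets lip at x = -39 mm, z = 16; top edge at x = 39, z = 37. The short guide lying down the slope, low end touching the lip, has its origin at x = -8, y = 0, z = 24 mm.
- camera_housing: Bystander: blue plastic camera housing, 80 x 96 mm and 52 mm high, black lens port on its -x face 12 mm long; loose, 0.35 kg. Origin: on its underside, about its middle; z up.
- hex_key: Bystander: steel hex key lying flat, 90 mm long (x) with a 30 mm short leg (towards +y, at the +x end), 6 mm thick; loose, 30 g. Origin: under the middle of the long leg.

How it is judged:
By the outcome, as a careful person would: the job done as asked, in the order asked, and still so for the second after the job is handed in, with the robot touching nothing.
It also fails if it takes over 115 s, if anything falls off the work surface, if the arm or the gripper's body presses on something with over 40 N, if the wrist force passes 120 N, or if a joint passes its speed limit or range.

### The arm

A 6-joint arm with a two-finger parallel gripper is mounted at the origin on the work surface. World frame = base frame: x ahead of the robot, y to its left, z up, the work surface at z = 0. Lengths are in m, angles in rad, forces in N, time in s.
With the tool pointing down it reaches from about 0.375 to 0.925 m from the base axis. Payload 5.7 kg.
Tool frame: the origin (TCP) lies midway between the tips of the shut fingers; the grasp point (between the pads) lies 19 mm behind it; z points along the fingers, y is the line along which they close (so a half turn about z gives the same grasp; the last joint's range is limited). The gripper opens to 85 mm and grips with 20 to 120 N. Pads are 22 mm wide; open, the fingers measure 114 mm over their backs; the gripper's body (76 mm by 85 mm) begins 54 mm behind the grasp point. The pads swing forward as they close: fully open they stand 13 mm farther back than shut.
Start: joints at [-1.218, 0.359, 1.51, -0, 1.272, -0.115], TCP at [0.271, -0.536, 0.231] pointing down, gripper open.
Joint ranges: [-2.97, 2.97], [-1.01, 2.36], [0.21, 2.38], [-0.96, 4.11], [0.2, 2.71], [-2.98, 2.98]. Speed limits (rad/s): [2.39, 2.39, 3.14, 3.14, 3.14, 3.14].

### API

Orientations are given as [roll, pitch, yaw] about the fixed x, y, z axes, in that order (R = Rz(yaw) Ry(pitch) Rx(roll)).
In Python, from station import manip gives the robot as it stands.
- The arm moves only by the tool step_arm, never from a script. Its argument "increments" is a list of rows, each a list of 3 entries, a list of its own where there are three numbers: the turn, a rotation vector about the tool's x, y, z in rad, then the shift along the tool's x, y, z in m, then the closure, from 0 (fully open) to 1 (shut). A call has 1 to 5 rows; each row shifts and turns the commanded pose from where the row before left it, along the tool's axes as they then stand; what a row does not reach is not made up. A row lasts 1/10 s, in which the tool goes at most 50 mm and 8.59 degrees, less where a joint would pass 70% of its speed; a pose out of reach is approached as far as the arm can. A call with a gripper value outside its range is refused whole. The fingers move at their own pace and stop on an object; "grip_force" is the grip in N (left out, the last holds). Time passes only in rows, so rows that do not move let the fingers close. It gives the time, the measured TCP pose, the force, the opening and the grip force at its end, in the units of the state.
- manip.state(): the state, without advancing time (a new reading comes with each control period).
- manip.get_image(name): name is "scene" or "top"; returns a dict with "image" (384x512x3 uint8, red, green, blue), "z_map" (384x512 float32, m along the optical axis (not along the pixel's ray), 0 where there is no reading), "K" (3x3 intrinsics, pixels), "k1" (the pictures are not rectified: a ray, as slopes to the right and down, at radius r is drawn at 1 + k1 r^2 times it, then the intrinsics apply), "rvec" (rotation vector, rad) and "tvec" (3), from world to camera coordinates, as OpenCV has them. Camera axes: x right, y down, z forward; pixel columns grow to the right and rows downward; lengths in m; the calibration is good to about 2 mm. A picture is of the moment at which its call begins.
- manip.close_job(): hands the job in; it is judged then, once.
The state is a dict: "time_s": time; "q": joint angles; "joint_vel": joint speeds; "joint_torque": joint torques, N m; "eef_pos": TCP position; "orientation": TCP orientation; "ft_force": force on the tool from outside, world axes, zero at the start; "wrist_torque": the same for the moment, N m; "opening": finger opening in m; "grasp_force": force on a finger pad.
Only numpy, scipy, OpenCV 4.12 (cv2) and the standard library are available. Lean on these libraries where they do the work, as an engineer would, in place of code of your own. Each camera call takes 0.05 s, during which the arm holds its last target. There are 200 camera calls.

## Working session

There is one attempt and no reset: what is moved stays moved. The work goes in short steps, Python scripts to look and compute and a tool call to move; the robot and the scene stay as the last step left them, time stands still between calls to the robot, and variables do not carry over. Pictures are saved under pics/ and viewed, at most 14 in all, crops included, and the job is handed in when it is done.

Besides the shell and the picture viewer there is one more tool, called after "Emit:" as name(argument=value, ...) on one line, values as JSON. step_arm: Moves the arm, as the interface text tells. Its arguments: {"type":"object","properties":{"increments":{"type":"array"},"grip_force":{"type":"number"}},"required":["increments"]}

```bash
mkdir -p pics
cat > h.py <<'E'
import numpy as np, cv2
from station import manip
def cap(n,save=None):
    d=manip.get_image(n)
    if save: cv2.imwrite(save,d['image'][:,:,::-1])
    return d
def cloud(d):
    """world xyz per pixel (384x512x3)"""
    K=np.array(d['K']);v,u=np.mgrid[:384,:512]
    p=np.stack([(u-K[0,2])/K[0,0],(v-K[1,2])/K[1,1]],-1);s=p.copy()
    for _ in range(20): s=p/(1+d['k1']*(s**2).sum(-1,keepdims=True))
    z=d['z_map'][...,None]; c=np.concatenate([s*z,z],-1)
    R=cv2.Rodrigues(np.array(d['rvec'],float))[0]
    return (c-np.array(d['tvec']).ravel())@R
E
python3 - <<'E'
from h import *
for n in('top','scene'):
    d=cap(n); np.savez(n+'0.npz',**d)
    cv2.imwrite(f'pics/{n}0.png',cv2.resize(d['image'][:,:,::-1],(796,597),interpolation=cv2.INTER_CUBIC))
    R=cv2.Rodrigues(np.array(d['rvec'],float))[0];print(n,-R.T@np.array(d['tvec']).ravel(),R[2],d['k1'],d['K'][0])
print(manip.state())
E
```

```text
top [0.34980908 0.01082555 1.26381273] [ 0.18138312 -0.02788618 -0.98301705] 0.008333011134774793 [476.75354766   0.         261.5815907 ]
scene [1.4674799  0.28021892 0.92732064] [-0.68494887 -0.22298746 -0.69362933] -0.016123410100997583 [398.0415458    0.         255.77699546]
{'time_s': 0.1, 'q': array([-1.21807272e+00,  3.59454591e-01,  1.51134301e+00,  9.43162137e-06,
        1.27247211e+00, -1.15093088e-01]), 'joint_vel': array([ 0.00079246, -0.00211368, -0.00131026,  0.00101957, -0.00021123,
       -0.00033358]), 'joint_torque': array([-1.46575776e-04, -5.28651917e+01, -2.79350084e+01, -1.21091011e-04,
        4.99309230e-03,  1.95145225e-05]), 'eef_pos': array([ 0.2703501 , -0.53495452,  0.2305176 ]), 'orientation': array([-3.13992772e+00, -2.01543297e-04,  4.67813745e-01]), 'ft_force': array([0.82337027, 0.37090779, 0.788669  ]), 'wrist_torque': array([-0.01222156, -0.05588984, -0.0509273 ]), 'grasp_force': 0.0, 'opening': 0.0853213700351963}
```

View pics/top0.png

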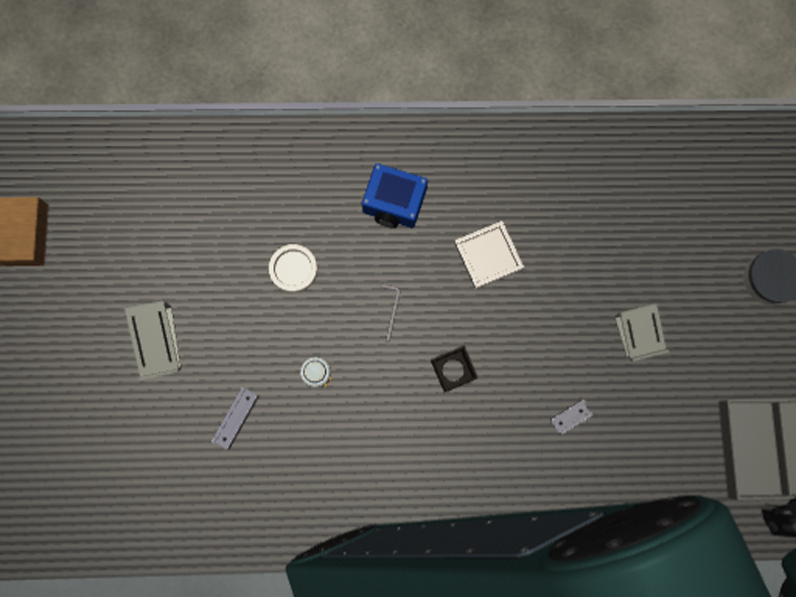

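View pics/scene0.png

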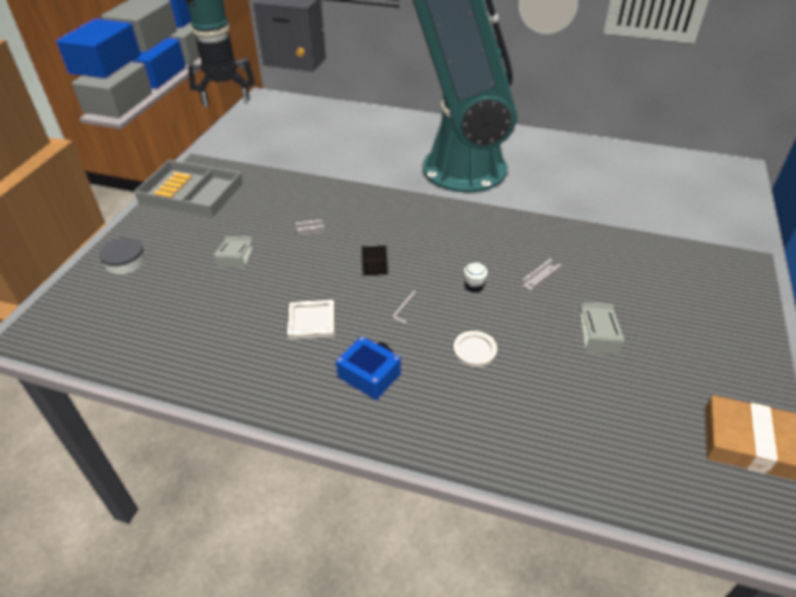

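The top view shows +x up and +y left. In its 796x597 pixels: button (315,372), hood (454,369), long guide (234,418), short guide (571,416), round nest (293,268), square nest (489,254), long rest (152,340), short rest (642,332). The arm is clear of all of them.

```bash
cat > m.py <<'E'
from h import *
P={'button':(315,372),'hood':(454,369),'long':(234,418),'short':(571,416),'rnest':(293,268),'snest':(489,254),'lrest':(152,340),'srest':(642,332)}
d=dict(np.load('top0.npz'));X=cloud(d);s=512/796
bg=X[100:300:7,60:400:7].reshape(-1,3);print('table z',np.median(bg[:,2]))
rows=[]
for n,(u,v) in P.items():
    u,v=int(u*s),int(v*s);r=34
    sub=X[v-r:v+r,u-r:u+r];m=(sub[...,2]>0.008).astype(np.uint8)
    k,l,st,c=cv2.connectedComponentsWithStats(m)
    i=1+np.argmin(np.linalg.norm(c[1:]-r,axis=1)-np.sqrt(st[1:,4]))
    q=sub[l==i];rc=cv2.minAreaRect((q[:,:2]*1000).astype(np.float32))
    print(n,'n',len(q),'rect',np.round(rc[0],1),np.round(rc[1],1),'ang %.1f'%rc[2],'mean',np.round(q.mean(0)*1000,1),'z pct',np.round(np.percentile(q[:,2],[5,25,50,75,95])*1000,1))
    if 'rest' in n:
        A=np.c_[q[:,:2],np.ones(len(q))];g=np.linalg.lstsq(A,q[:,2],rcond=None)[0]
        for _ in range(5):
            w=abs(A@g-q[:,2])<0.004;g=np.linalg.lstsq(A[w],q[w,2],rcond=None)[0]
        print('  slope',np.hypot(*g[:2]),'dir deg',np.degrees(np.arctan2(g[1],g[0])))
    rows.append(cv2.resize(d['image'][v-25:v+25,u-25:u+25,::-1],(200,200),interpolation=cv2.INTER_CUBIC))
cv2.imwrite('pics/crops.png',np.vstack([np.hstack(rows[:4]),np.hstack(rows[4:])]))
E
python3 m.py
```

```text
table z 0.0037228425193687083
button n 320 rect [430.1  75.3] [199.3  51.7] ang 53.3 mean [466.3 127.2  62.1] z pct [44.4 52.8 56.3 59.6 63.6]
hood n 321 rect [434.7 -49. ] [ 68.9 195.9] ang 35.5 mean [471.4 -99.3  36.7] z pct [ 8.6 11.2 33.  43.9 47.2]
long n 328 rect [352.5 157.7] [272.6 109.8] ang 67.0 mean [396.2 263.6  22.2] z pct [ 8.4 11.7 20.9 23.3 25.7]
short n 207 rect [ 361.5 -164.9] [ 46.1 349.3] ang 11.3 mean [ 387.  -291.7   30.1] z pct [ 8.5 10.8 20.3 23.5 26.6]
rnest n 582 rect [651.7 171.3] [85.1 82.5] ang 65.5 mean [651.8 171.1  14.4] z pct [ 8.3  9.9 14.8 18.  21.1]
snest n 830 rect [553.7 -72.3] [126.7 421.7] ang 51.1 mean [ 667.6 -167.3   26. ] z pct [ 8.3  9.8 13.  18.1 21.3]
lrest n 1258 rect [478.3 222.6] [476.6 135.4] ang 74.6 mean [528.1 397.3  39.7] z pct [18.8 26.5 34.  41.7 49.3]
  slope 0.3504245421152777 dir deg -50.279021119760294
srest n 827 rect [ 466.4 -223.7] [ 87.9 516.4] ang 16.8 mean [ 525.9 -420.8   31.2] z pct [17.3 24.9 30.1 35.3 41.3]
  slope 0.25409509899625143 dir deg 40.4648001295131
```

View pics/crops.png

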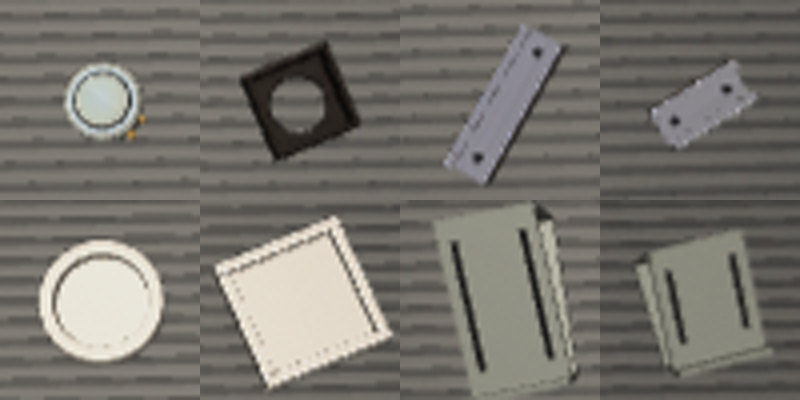

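The crops show all four parts upright, both guides with the slot up, and the rests with their long axes roughly along world x. The depth has dropouts that spoil the fits, so I'll filter those and refine.

```bash
cat > m.py <<'E'
from h import *
P={'button':(315,372),'hood':(454,369),'long':(234,418),'short':(571,416),'rnest':(293,268),'snest':(489,254),'lrest':(152,340),'srest':(642,332)}
d=dict(np.load('top0.npz'));X=cloud(d);s=512/796
hsv=d['image'].astype(int)
def obj(n,u,v,r=34,zmin=.008):
    u,v=int(u*s),int(v*s)
    sub=X[v-r:v+r,u-r:u+r];ok=(d['z_map'][v-r:v+r,u-r:u+r]>0.3)&(sub[...,2]<.08)
    m=((sub[...,2]>zmin)&ok).astype(np.uint8);m=cv2.morphologyEx(m,cv2.MORPH_OPEN,np.ones((2,2),np.uint8))
    k,l,st,c=cv2.connectedComponentsWithStats(m)
    i=1+np.argmax(st[1:,4]-20*np.linalg.norm(c[1:]-r,axis=1))
    return sub[l==i]
for n,(u,v) in P.items():
    q=obj(n,u,v,zmin=.010 if n in('long','short') else .008);rc=cv2.minAreaRect((q[:,:2]*1000).astype(np.float32))
    print(n,len(q),'rect',np.round(rc[0],1),np.round(rc[1],1),'ang %.1f'%rc[2],'mid',np.round(np.median(q,0)*1000,1),'z',np.round(np.percentile(q[:,2],[5,25,50,75,95])*1000,1))
    C=np.cov((q[:,:2]-q[:,:2].mean(0)).T);w,V=np.linalg.eigh(C);print('   pca long axis deg %.1f'%np.degrees(np.arctan2(V[1,1],V[0,1])), np.sqrt(w*12)*1000,'mean',q.mean(0)*1000)
    if 'rest' in n and n[0] in 'ls':
        A=np.c_[q[:,:2],np.ones(len(q))];g=np.linalg.lstsq(A,q[:,2],rcond=None)[0]
        for _ in range(8):
            w=abs(A@g-q[:,2])<0.005;g=np.linalg.lstsq(A[w],q[w,2],rcond=None)[0]
        print('  slope',np.hypot(*g[:2]),'dir deg',np.degrees(np.arctan2(g[1],g[0])),w.mean())
E
python3 m.py
```

```text
button 312 rect [424.7  71.2] [186.2  48.7] ang 53.5 mid [463.9 124.8  56.2] z [ 5.  52.2 56.2 59.7 63.6]
   pca long axis deg 46.3 [42.57559963 61.34623473] mean [464.02257884 124.98917184  58.72817532]
hood 275 rect [434.2 -52.9] [ 67.6 200.4] ang 34.3 mid [ 473.  -101.6   25.4] z [ 1.9  8.2 25.4 42.9 46.8]
   pca long axis deg 123.5 [72.95032148 82.87615089] mean [ 469.91962366 -101.50996643   29.39592152]
long 109 rect [401.2 273.3] [ 6.9 98.8] ang 61.7 mid [401.3 274.   10.6] z [ 3.6  6.4 10.6 21.7 25.1]
   pca long axis deg 150.9 [  4.37618379 100.11947935] mean [400.4749437  274.09993905  14.12988457]
short 66 rect [ 395.4 -293. ] [ 8.7 64. ] ang 29.0 mid [ 394.4 -292.3   17.7] z [ 5.1  8.4 17.7 23.6 26.6]
   pca long axis deg 118.8 [ 9.34880365 65.64551339] mean [ 395.37706406 -292.86058471   15.77440029]
rnest 431 rect [649.8 168.5] [80.7 79.7] ang 1.8 mid [648.4 165.6  15.4] z [ 4.   8.9 15.4 18.2 21.3]
   pca long axis deg -139.8 [85.46787015 87.56028119] mean [648.82658654 167.71311383  13.83938686]
snest 503 rect [553.2 -77. ] [123.2 425.7] ang 50.5 mid [ 670.1 -173.9   15.9] z [ 2.4  8.6 15.9 18.8 21.4]
   pca long axis deg 148.5 [116.93430534 141.55808197] mean [ 667.97006403 -171.37339496   18.88991942]
lrest 1222 rect [427.5 248. ] [482.1 129.1] ang 56.9 mid [526.1 396.8  33.1] z [ 8.7 25.4 33.1 40.8 48.8]
   pca long axis deg -144.7 [ 90.80290128 136.84700449] mean [525.5923739  395.80122584  37.43617246]
  slope 0.26342953383768425 dir deg 8.604622149376839 0.837152209492635
srest 806 rect [ 526.6 -431.4] [86.1 81.7] ang 12.2 mid [ 524.  -424.9   29.2] z [ 5.9 24.2 29.2 34.6 40.2]
   pca long axis deg -166.8 [68.89101161 84.26344579] mean [ 523.73931079 -424.96626279   28.27287846]
  slope 0.2676652259648834 dir deg 13.17310865618315 0.8399503722084367
```

```bash
cat > fit.py <<'E'
from h import *
from scipy.optimize import minimize
def proj(d,p):
    c=p@cv2.Rodrigues(np.array(d['rvec'],float))[0].T+np.array(d['tvec']).ravel()
    s=c[:,:2]/c[:,2:];s=s*(1+d['k1']*(s**2).sum(1,keepdims=True));K=np.array(d['K'])
    return np.c_[s[:,0]*K[0,0]+K[0,2],s[:,1]*K[1,1]+K[1,2]]
def box(x,y,z0,z1): return np.array([(a*x/2,b*y/2,z) for a in(-1,1) for b in(-1,1) for z in(z0,z1)])/1000
def cyl(D,z0,z1):
    t=np.linspace(0,2*np.pi,48,endpoint=False)
    return np.array([(D/2*np.cos(a),D/2*np.sin(a),z) for a in t for z in(z0,z1)])/1000
def rest(L,xl,zl,zh):
    o=[(-xl,16),(xl,zh),(-xl-2.3,24.7)]
    return np.array([(x,s*32,z) for x,z in o for s in(-1,1)])/1000.
M={'button':np.vstack([cyl(44,0,18),cyl(50,36,46),cyl(34,57,58)]),'hood':box(58,58,0,40),'long':box(100,30,0,18),'short':box(64,30,0,18),
 'rnest':cyl(84,0,14),'snest':box(92,92,0,14),'lrest':rest(116,56,16,46),'srest':rest(80,39,16,37)}
G={'button':(.464,.125,0),'hood':(.470,-.101,27),'long':(.400,.272,-29),'short':(.393,-.293,29-90),'rnest':(.649,.168,0),'snest':(.666,-.171,25),'lrest':(.526,.396,8.6),'srest':(.525,-.425,13.2)}
def place(n,x,y,a):
    c,s=np.cos(a),np.sin(a);p=M[n];return np.c_[x+c*p[:,0]-s*p[:,1],y+s*p[:,0]+c*p[:,1],p[:,2]]
S=8
def raster(d,P,u0,v0,r):
    h=cv2.convexHull(proj(d,P).astype(np.float32))[:,0]
    im=np.zeros((2*r*S,2*r*S),np.uint8)
    cv2.fillConvexPoly(im,np.round(((h-[u0-r,v0-r])+.5)*S*16).astype(np.int32),255,shift=4)
    return cv2.resize(im,(2*r,2*r),interpolation=cv2.INTER_AREA)/255.,h
def fit(d,n,g,r=34):
    x,y,a=g[0],g[1],np.radians(g[2])
    u0,v0=np.round(proj(d,np.array([[x,y,.02]]))[0]).astype(int)
    crop=np.ascontiguousarray(d['image'][v0-r:v0+r,u0-r:u0+r,::-1])
    m0,_=raster(d,place(n,x,y,a),u0,v0,r)
    k=np.ones((3,3),np.uint8);b=(m0>.5).astype(np.uint8)
    mk=np.full(b.shape,cv2.GC_BGD,np.uint8);mk[cv2.dilate(b,k,iterations=4)>0]=cv2.GC_PR_BGD;mk[b>0]=cv2.GC_PR_FGD;mk[cv2.erode(b,k,iterations=3)>0]=cv2.GC_FGD
    cv2.grabCut(crop,mk,None,np.zeros((1,65)),np.zeros((1,65)),4,cv2.GC_INIT_WITH_MASK)
    mask=((mk==1)|(mk==3)).astype(float)
    f=lambda t:np.abs(cv2.GaussianBlur(raster(d,place(n,x+t[0]/1e3,y+t[1]/1e3,a+t[2]*.02),u0,v0,r)[0]-mask,(0,0),1)).sum()
    best=min((minimize(f,s,method='Nelder-Mead',options=dict(initial_simplex=np.array(s)+np.vstack([np.zeros(3),4*np.eye(3)]))) for s in([0,0,0],[3,-3,2],[-3,3,-2])),key=lambda o:o.fun)
    t=best.x;R=(x+t[0]/1e3,y+t[1]/1e3,a+t[2]*.02)
    h=raster(d,place(n,*R),u0,v0,r)[1]
    big=cv2.resize(crop,None,fx=6,fy=6,interpolation=cv2.INTER_CUBIC)
    cv2.polylines(big,[np.round((h-[u0-r,v0-r]+.5)*6).astype(int)],True,(0,0,255),1)
    c=cv2.findContours(cv2.resize(mask,None,fx=6,fy=6,interpolation=0).astype(np.uint8),0,2)[0];cv2.drawContours(big,c,-1,(0,255,0),1)
    k=6*r-99;return R,best.fun/m0.sum(),big[k:-k,k:-k]
E
python3 - <<'E'
from fit import *
d=dict(np.load('top0.npz'));B=[]
for n,g in G.items():
    R,e,b=fit(d,n,g);B.append(b);print(n,np.round(R[:2],4),'deg %.1f'%np.degrees(R[2]),'err %.3f'%e)
cv2.imwrite('pics/fit.png',np.vstack([np.hstack(B[:4]),np.hstack(B[4:])]))
E
```

```text
button [0.4692 0.1299] deg -4.0 err 0.108
hood [ 0.4705 -0.1001] deg 21.4 err 0.021
long [0.3987 0.2667] deg -28.6 err 0.131
short [ 0.3867 -0.2975] deg -60.6 err 0.103
rnest [0.6544 0.173 ] deg -7.1 err 0.082
snest [ 0.6731 -0.1689] deg 21.7 err 0.069
lrest [0.5325 0.3958] deg 7.1 err 0.084
srest [ 0.5277 -0.4219] deg 10.0 err 0.116
```

View pics/fit.png

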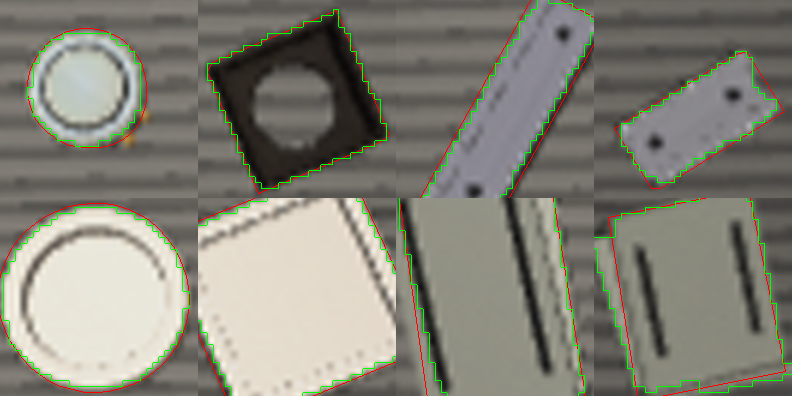

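```bash
cat > t.py <<'E'
from fit import *
d=dict(np.load('top0.npz'));X=cloud(d)
K=np.array(d['K']);R=cv2.Rodrigues(np.array(d['rvec'],float))[0];C=-R.T@np.array(d['tvec']).ravel()
def hit(u,v,nrm,p0):
    p=np.array([(u-K[0,2])/K[0,0],(v-K[1,2])/K[1,1]]);s=p
    for _ in range(9): s=p/(1+d['k1']*(s@s))
    r=R.T@np.r_[s,1];return C+r*((p0-C)@nrm)/(r@nrm)
for n,(cx,cy,ya,z0,cu,cv_,tx),sl in [('lrest',(.5325,.3958,7.1,.031,97,218,400),[(453,240,483,370),(522,230,552,357)]),('srest',(.5277,-.4219,10.,.0265,412,213,600),[(668,270,684,343),(731,253,747,326)])]:
    a=np.radians(ya);nr=np.array([-np.sin(.26)*np.cos(a),-np.sin(.26)*np.sin(a),np.cos(.26)])
    pts=[]
    for q in sl:
        e=[hit(cu-25+(x-tx+.5)/4-.5,cv_-25+(y-200+.5)/4-.5,nr,np.array([cx,cy,z0])) for x,y in(q[:2],q[2:])]
        w=e[0]-e[1];print(n,e,'yaw',np.degrees(np.arctan2(w[1],w[0])),np.linalg.norm(w));pts+=e
    print(n,'centre of slots',np.mean(pts,0))
E
python3 t.py
python3 - <<'E'
import sys;sys.path.insert(0,'.')
from station import manip
print([m for m in dir(manip) if m[0]!='_'])
E
```

```text
lrest [array([0.56820362, 0.43169018, 0.04160519]), array([0.48627398, 0.41630324, 0.01947134])] yaw 10.636638344161398 0.08625039931889662
lrest [array([0.57392507, 0.38792747, 0.0416766 ]), array([0.49376342, 0.37216913, 0.01999725])] yaw 11.121507524707933 0.08452342188235668
lrest centre of slots [0.53054152 0.40202251 0.0306876 ]
srest [array([ 0.54765753, -0.39797495,  0.03283367]), array([ 0.50066343, -0.40908642,  0.02000887])] yaw 13.302924048989786 0.04996384842439672
srest [array([ 0.55811426, -0.44041833,  0.03361249]), array([ 0.51107724, -0.45169466,  0.02076883])] yaw 13.48126204376429 0.050045944973103086
srest centre of slots [ 0.52937812 -0.42479359  0.02680597]
['Unreachable', 'close_job', 'get_image', 'state']
```

```bash
cat > plan.py <<'E'
# usage: plan.py x y z yaw_deg [slope_deg]  (tool x = along yaw; slope>0: tool x rises)
import sys;from h import *;from scipy.spatial.transform import Rotation as Ro
x,y,z,ya=map(float,sys.argv[1:5]);sl=float(sys.argv[5]) if len(sys.argv)>5 else 0
s=manip.state();R0=Ro.from_euler('xyz',s['orientation']);R1=Ro.from_euler('z',ya,degrees=True)*Ro.from_euler('y',-sl,degrees=True)*Ro.from_euler('x',180,degrees=True)
w=(R0.inv()*R1).as_rotvec();t=R1.inv().apply(np.array([x,y,z])-s['eef_pos']);n=np.linalg.norm(t)
print('t',s['time_s'],'turn',np.round(w,4),'deg %.1f'%np.degrees(np.linalg.norm(w)),'shift after turn',np.round(t,4),'dist %.4f'%n,'rows %.1f'%(n/.05),'pos',np.round(s['eef_pos'],4),'open',s['opening'],'F',np.round(s['ft_force'],1),'grip',s['grasp_force'])
E
python3 plan.py .469 .130 .15 26.8
```

```text
t 0.1 turn [-0.0017 -0.0002  0.0001] deg 0.1 shift after turn [ 0.4771 -0.504   0.0805] dist 0.6986 rows 14.0 pos [ 0.2704 -0.535   0.2305] open 0.0853213700351963 F [0.8 0.4 0.8] grip 0.0
```

Emit:
step_arm(increments=[[[0,0,0],[0.0318,-0.0336,0.0054],0],[[0,0,0],[0.0318,-0.0336,0.0054],0],[[0,0,0],[0.0318,-0.0336,0.0054],0],[[0,0,0],[0.0318,-0.0336,0.0054],0],[[0,0,0],[0.0318,-0.0336,0.0054],0]])

```text
time_s: 0.6
eef_pos: [0.3367, -0.3119, 0.2038]
orientation: [-3.141, -0.0, 0.467]
ft_force: [1.7, 0.5, 0.6]
opening: 0.0855
grasp_force: 0.0
```

Emit:
step_arm(increments=[[[0,0,0],[0.0318,-0.0336,0.0054],0],[[0,0,0],[0.0318,-0.0336,0.0054],0],[[0,0,0],[0.0318,-0.0336,0.0054],0],[[0,0,0],[0.0318,-0.0336,0.0054],0],[[0,0,0],[0.0318,-0.0336,0.0054],0]])

```text
time_s: 1.1
eef_pos: [0.4029, -0.0904, 0.1771]
orientation: [-3.142, -0.0, 0.467]
ft_force: [0.2, 0.1, -0.8]
opening: 0.0852
grasp_force: 0.0
```

Emit:
step_arm(increments=[[[0,0,0],[0.0318,-0.0336,0.0054],0],[[0,0,0],[0.0318,-0.0336,0.0054],0],[[0,0,0],[0.0318,-0.0336,0.0054],0],[[0,0,0],[0.0318,-0.0336,0.0054],0],[[0,0,0],[0.0318,-0.0336,0.0054],0]])

```text
time_s: 1.6
eef_pos: [0.469, 0.1314, 0.1499]
orientation: [-3.142, 0.0, 0.468]
ft_force: [0.7, -0.9, 1.5]
opening: 0.0853
grasp_force: 0.0
```

```bash
python3 plan.py .469 .130 .018 26.8
```

```text
t 1.6 turn [-0.      0.0003  0.0004] deg 0.0 shift after turn [-0.0007  0.0013  0.1319] dist 0.1319 rows 2.6 pos [0.469  0.1314 0.1499] open 0.08534826089186472 F [ 0.7 -0.9  1.5] grip 0.0
```

Emit:
step_arm(increments=[[[0,0,0],[-0.0007,0.0013,0.03],0],[[0,0,0],[0,0,0.03],0],[[0,0,0],[0,0,0.03],0],[[0,0,0],[0,0,0.027],0],[[0,0,0],[0,0,0.015],0.2]])

```text
time_s: 2.1
eef_pos: [0.4675, 0.1279, 0.0162]
orientation: [-3.14, 0.003, 0.468]
ft_force: [-0.5, -0.3, 0.9]
opening: 0.0733
grasp_force: 0.0
```

Emit:
step_arm(increments=[[[0,0,0],[0,0,0],0.5],[[0,0,0],[0,0,0],0.5],[[0,0,0],[0,0,0],0.6],[[0,0,0],[0,0,0],0.6],[[0,0,0],[0,0,0],0.6]], grip_force=40)

```text
time_s: 2.6
eef_pos: [0.4696, 0.128, 0.0191]
orientation: [3.141, -0.002, 0.468]
ft_force: [-0.2, -0.1, -1.2]
opening: 0.0484
grasp_force: 41.3
```

Run:
```python
from h import *
print(manip.state()['wrist_torque'])
d=cap('scene');cv2.imwrite('pics/s1.png',cv2.resize(d['image'][110:230,230:390,::-1],(800,600),interpolation=cv2.INTER_CUBIC))
```

```text
[ 0.04068583 -0.03813564  0.00097236]
```

View pics/s1.png

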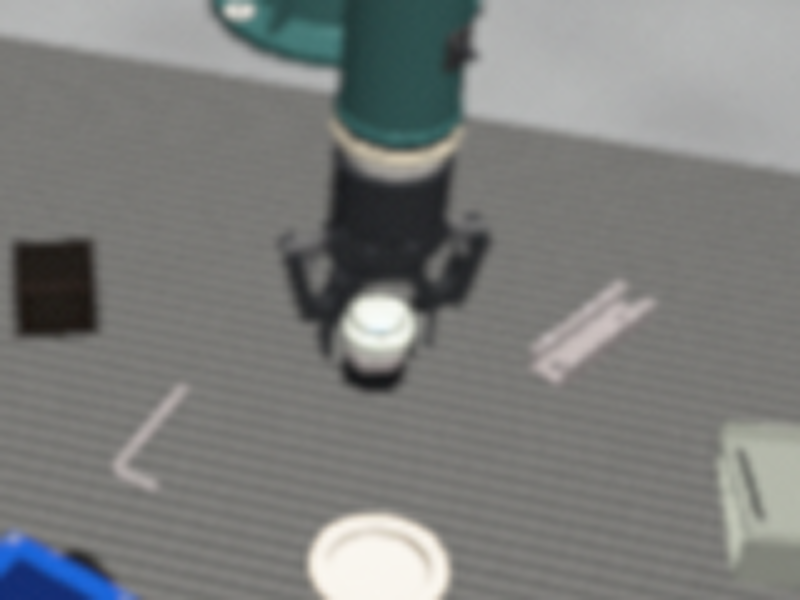

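The picture shows the module upright between the fingers, gripped at the bezel at (380,335), with an opening of 48 mm. Next I lift it and go to the nest.

Emit:
step_arm(increments=[[[0,0,0],[0,0,-0.01],0.6],[[0,0,0],[0,0,-0.02],0.6],[[0,0,0],[0,0,-0.03],0.6],[[0,0,0],[0,0,-0.03],0.6],[[0,0,0],[0,0,0],0.6]])

```text
time_s: 3.15
eef_pos: [0.4719, 0.1284, 0.1125]
orientation: [3.139, -0.007, 0.468]
ft_force: [0.3, 0.1, -0.7]
opening: 0.0484
grasp_force: 41.5
```

```bash
python3 plan.py .654 .173 .107 26.8
```

```text
t 3.15 turn [ 0.0025 -0.0073  0.0001] deg 0.4 shift after turn [0.1826 0.0423 0.0055] dist 0.1875 rows 3.8 pos [0.4719 0.1284 0.1125] open 0.04835421744016802 F [ 0.3  0.1 -0.7] grip 41.53980516130105
```

Emit:
step_arm(increments=[[[0,0,0],[0.03,0.007,0],0.6],[[0,0,0],[0.045,0.011,0],0.6],[[0,0,0],[0.045,0.011,0],0.6],[[0,0,0],[0.04,0.01,0],0.6],[[0,0,0],[0.0245,0.006,0],0.6]])

```text
time_s: 3.65
eef_pos: [0.657, 0.1716, 0.1082]
orientation: [3.141, -0.002, 0.468]
ft_force: [-0.4, 0.1, -1.4]
opening: 0.0484
grasp_force: 41.5
```

Emit:
step_arm(increments=[[[0,0,0],[0,0,0],0.6],[[0,0,0],[0,0,0],0.6],[[0,0,0],[0,0,0.02],0.6]])

```text
time_s: 3.95
eef_pos: [0.6543, 0.1711, 0.0902]
orientation: [3.141, -0.003, 0.468]
ft_force: [0.7, 0.2, -1.8]
opening: 0.0485
grasp_force: 41.6
```

```bash
python3 plan.py .654 .173 .0225 26.8
python3 - <<'E'
from h import *
d=cap('scene');cv2.imwrite('pics/s2.png',cv2.resize(d['image'][150:240,240:360,::-1],(800,600),interpolation=cv2.INTER_CUBIC))
E
```

```text
t 3.95 turn [ 0.0008 -0.0028  0.0002] deg 0.2 shift after turn [ 0.0006 -0.0019  0.0677] dist 0.0677 rows 1.4 pos [0.6543 0.1711 0.0902] open 0.04849169089965119 F [ 0.7  0.2 -1.8] grip 41.55502226902172
```

View pics/s2.png

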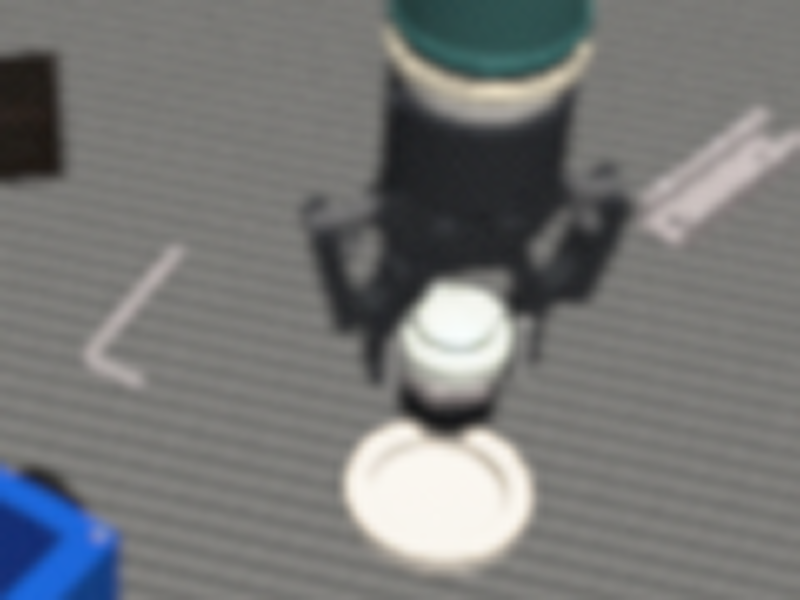

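The module hangs upright over the nest, its base at (447,415) and the nest at (440,490). Lowering it now, gently at the end.

Emit:
step_arm(increments=[[[0,0,0],[0,-0.001,0.02],0.6],[[0,0,0],[0,0,0.02],0.6],[[0,0,0],[0,0,0.01],0.6],[[0,0,0],[0,0,0.006],0.6],[[0,0,0],[0,0,0.004],0.6]])

```text
time_s: 4.5
eef_pos: [0.653, 0.1718, 0.0283]
orientation: [-3.141, 0.001, 0.468]
ft_force: [0.2, -0.1, -0.3]
opening: 0.0481
grasp_force: 41.6
```

Emit:
step_arm(increments=[[[0,0,0],[0,0,0.002],0.6],[[0,0,0],[0,0,0.001],0.6],[[0,0,0],[0,0,0.001],0.6],[[0,0,0],[0,0,0],0.6],[[0,0,0],[0,0,0],0.6]])

```text
time_s: 5.0
eef_pos: [0.6537, 0.172, 0.0246]
orientation: [3.142, -0.0, 0.468]
ft_force: [-0.5, -0.3, -0.2]
opening: 0.0489
grasp_force: 41.6
```

Emit:
step_arm(increments=[[[0,0,0],[0,0,0.001],0.6],[[0,0,0],[0,0,0.001],0.6],[[0,0,0],[0,0,0],0.6]])

```text
time_s: 5.3
eef_pos: [0.6534, 0.1719, 0.0222]
orientation: [-3.141, 0.0, 0.468]
ft_force: [-0.5, -0.2, -1.6]
opening: 0.0487
grasp_force: 41.6
```

Emit:
step_arm(increments=[[[0,0,0],[0,0,0.0005],0.6],[[0,0,0],[0,0,0],0.6],[[0,0,0],[0,0,0],0.6]])

```text
time_s: 5.6
eef_pos: [0.6535, 0.1719, 0.022]
orientation: [-3.142, -0.0, 0.468]
ft_force: [-0.4, 0.1, 2.7]
opening: 0.0485
grasp_force: 41.8
```

Emit:
step_arm(increments=[[[0,0,0],[0,0,0.0005],0.6],[[0,0,0],[0,0,0],0.6],[[0,0,0],[0,0,0],0.6]])

```text
time_s: 5.9
eef_pos: [0.6536, 0.1719, 0.022]
orientation: [3.142, -0.0, 0.468]
ft_force: [-2.2, 0.6, 6.2]
opening: 0.0481
grasp_force: 42.0
```

```bash
python3 plan.py .654 .173 .0225 26.8
```

```text
t 5.9 turn [ 0.     -0.0003  0.0001] deg 0.0 shift after turn [ 0.0009 -0.0008 -0.0005] dist 0.0013 rows 0.0 pos [0.6536 0.1719 0.022 ] open 0.04809852414459608 F [-2.2  0.6  6.2] grip 42.01468145241961
```

The module is touching the floor (6 N). Release and go up.

Emit:
step_arm(increments=[[[0,0,0],[0,0,0],0.3],[[0,0,0],[0,0,0],0.2],[[0,0,0],[0,0,0],0.1],[[0,0,0],[0,0,0],0],[[0,0,0],[0,0,0],0]])

```text
time_s: 6.4
eef_pos: [0.6535, 0.1719, 0.0212]
orientation: [-3.141, 0.0, 0.468]
ft_force: [-0.2, -1.9, -0.6]
opening: 0.0855
grasp_force: 0.0
```

Emit:
step_arm(increments=[[[0,0,0],[0,0,-0.02],0],[[0,0,0],[0,0,-0.03],0],[[0,0,0],[0,0,-0.04],0],[[0,0,0.094],[0,0,-0.02],0],[[0,0,0],[0,0,0],0]])

```text
time_s: 6.9
eef_pos: [0.6563, 0.1723, 0.1354]
orientation: [3.14, -0.007, 0.372]
ft_force: [0.5, 0.2, -0.7]
opening: 0.0854
grasp_force: 0.0
```

```bash
python3 plan.py .4705 -.100 .11 21.4
```

```text
t 6.9 turn [ 0.0014 -0.0071 -0.0014] deg 0.4 shift after turn [-0.2723  0.1858  0.0254] dist 0.3306 rows 6.6 pos [0.6563 0.1723 0.1354] open 0.08540300365687016 F [ 0.5  0.2 -0.7] grip 0.0
```

Emit:
step_arm(increments=[[[0,0,0],[-0.0337,0.0233,0.0026],0],[[0,0,0],[-0.0337,0.0233,0.0026],0],[[0,0,0],[-0.0337,0.0233,0.0026],0],[[0,0,0],[-0.0337,0.0233,0.0026],0],[[0,0,0],[-0.0337,0.0233,0.0026],0]])

```text
time_s: 7.4
eef_pos: [0.5372, 0.0009, 0.1171]
orientation: [-3.141, 0.002, 0.376]
ft_force: [0.2, -0.3, 0.4]
opening: 0.0852
grasp_force: 0.0
```

Emit:
step_arm(increments=[[[0,0,0],[-0.0337,0.0233,0.0026],0],[[0,0,0],[-0.0337,0.0233,0.0026],0],[[0,0,0],[-0.0337,0.0233,0.0026],0],[[0,0,0],[0,0,0],0],[[0,0,0],[0,0,0],0]])

```text
time_s: 7.9
eef_pos: [0.4697, -0.1004, 0.1098]
orientation: [-3.14, 0.001, 0.372]
ft_force: [-0.1, 0.9, 0.6]
opening: 0.0854
grasp_force: 0.0
```

```bash
python3 plan.py .4705 -.100 .011 21.4
python3 - <<'E'
from fit import *
d=cap('scene')
u,v=np.round(proj(d,np.array([[.65,.17,.03]]))[0]).astype(int)
a=cv2.resize(d['image'][v-25:v+25,u-25:u+25,::-1],(400,400),interpolation=cv2.INTER_CUBIC)
u,v=np.round(proj(d,np.array([[.47,-.1,.05]]))[0]).astype(int)
b=cv2.resize(d['image'][v-35:v+35,u-35:u+35,::-1],(400,400),interpolation=cv2.INTER_CUBIC)
cv2.imwrite('pics/s3.png',np.hstack([a,b]))
E
```

```text
t 7.9 turn [-0.0013  0.0009 -0.0013] deg 0.1 shift after turn [ 0.0009 -0.0001  0.0988] dist 0.0988 rows 2.0 pos [ 0.4697 -0.1004  0.1098] open 0.08542090643398609 F [-0.1  0.9  0.6] grip 0.0
```

View pics/s3.png

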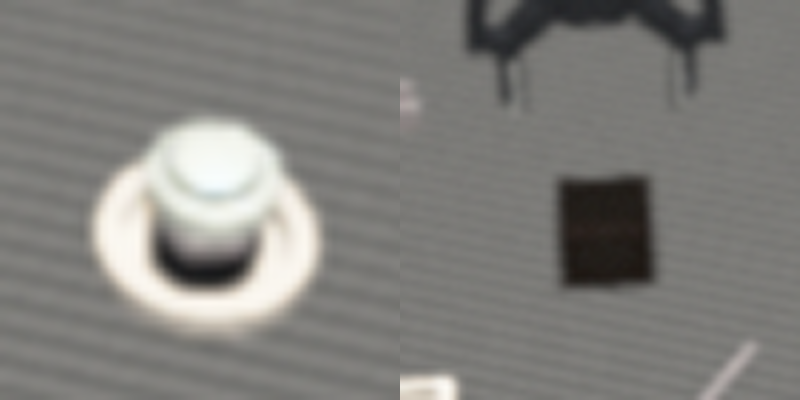

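On the left, the module stands upright in the nest with its base at (205,265). On the right, the open fingers straddle the hood at (605,230). Descend and grip.

Emit:
step_arm(increments=[[[0,0,0],[0.0005,0,0.03],0],[[0,0,0],[0,0,0.03],0],[[0,0,0],[0,0,0.02],0],[[0,0,0],[0,0,0.013],0],[[0,0,0],[0,0,0.006],0]], grip_force=25)

```text
time_s: 8.45
eef_pos: [0.4711, -0.0984, 0.01]
orientation: [-3.14, 0.001, 0.376]
ft_force: [-0.1, 0.7, -0.5]
opening: 0.0855
grasp_force: 0.0
```

Emit:
step_arm(increments=[[[0,0,0],[0,0,0],0.2],[[0,0,0],[0,0,0],0.3],[[0,0,0],[0,0,0],0.4],[[0,0,0],[0,0,0],0.5],[[0,0,0],[0,0,0],0.5]])

```text
time_s: 8.95
eef_pos: [0.4714, -0.1, 0.012]
orientation: [3.141, -0.001, 0.374]
ft_force: [-0.6, -0.8, 2.7]
opening: 0.0576
grasp_force: 27.8
```

Emit:
step_arm(increments=[[[0,0,0],[0,0,-0.01],0.5],[[0,0,0],[0,0,-0.02],0.5],[[0,0,0],[0,0,-0.03],0.5],[[0,0,0],[0,0,-0.03],0.5],[[0,0,0],[0,0,0],0.5]])

```text
time_s: 9.45
eef_pos: [0.4737, -0.1009, 0.1055]
orientation: [3.137, -0.006, 0.374]
ft_force: [0.4, 0.7, -1.4]
opening: 0.0577
grasp_force: 27.5
```

```bash
python3 plan.py .673 -.169 .10 21.7
python3 - <<'E'
from fit import *
d=cap('scene')
u,v=np.round(proj(d,np.array([[.47,-.1,.1]]))[0]).astype(int)
cv2.imwrite('pics/s4.png',cv2.resize(d['image'][v-35:v+35,u-35:u+35,::-1],(500,500),interpolation=cv2.INTER_CUBIC))
E
```

```text
t 9.45 turn [ 0.0049 -0.0056 -0.005 ] deg 0.5 shift after turn [0.16   0.1369 0.0055] dist 0.2107 rows 4.2 pos [ 0.4737 -0.1009  0.1055] open 0.05774333525311216 F [ 0.4  0.7 -1.4] grip 27.499024271965027
```

View pics/s4.png

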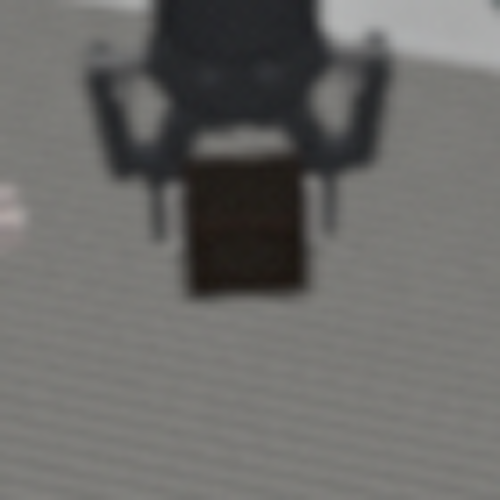

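The hood is held square, seen at (245,225). Carry it to the square nest.

Emit:
step_arm(increments=[[[0,0,0],[0.019,0.016,0],0.5],[[0,0,0],[0.033,0.028,0],0.5],[[0,0,0],[0.036,0.031,0],0.5],[[0,0,0],[0.036,0.031,0],0.5],[[0,0,0],[0.025,0.021,0],0.5]])

```text
time_s: 10.0
eef_pos: [0.6585, -0.1648, 0.1004]
orientation: [3.141, -0.0, 0.373]
ft_force: [0.5, 0.2, -0.8]
opening: 0.0574
grasp_force: 27.4
```

Emit:
step_arm(increments=[[[0,0,0],[0.0139,0.011,0],0.5],[[0,0,0],[0,0,0.01],0.5],[[0,0,0],[0,0,0.02],0.5],[[0,0,0],[0,0,0.01],0.5],[[0,0,0],[0,0,0],0.5]])

```text
time_s: 10.5
eef_pos: [0.6695, -0.1677, 0.0584]
orientation: [-3.137, 0.005, 0.374]
ft_force: [0.3, 0.3, -0.2]
opening: 0.0578
grasp_force: 27.4
```

```bash
python3 plan.py .673 -.169 .0155 21.7
```

```text
t 10.5 turn [-0.0045  0.0051 -0.0049] deg 0.5 shift after turn [0.0027 0.0025 0.0429] dist 0.0431 rows 0.9 pos [ 0.6695 -0.1677  0.0584] open 0.05777110712288473 F [ 0.3  0.3 -0.2] grip 27.43191808462143
```

Emit:
step_arm(increments=[[[0,0,-0.004],[0,0,0],0.5],[[0,0,0],[0,0,0],0.5],[[0,0,0],[0,0,0],0.5]])

```text
time_s: 10.8
eef_pos: [0.6736, -0.1691, 0.0625]
orientation: [3.141, -0.001, 0.378]
ft_force: [0.1, -0.9, -0.2]
opening: 0.0578
grasp_force: 27.4
```

```bash
python3 plan.py .673 -.169 .0155 21.7
```

```text
t 10.8 turn [ 0.001  -0.0012 -0.001 ] deg 0.1 shift after turn [-0.0005 -0.0003  0.047 ] dist 0.0470 rows 0.9 pos [ 0.6736 -0.1691  0.0625] open 0.05778187289844851 F [ 0.1 -0.9 -0.2] grip 27.43117779493332
```

Emit:
step_arm(increments=[[[0,0,0],[-0.0005,0,0.015],0.5],[[0,0,0],[0,0,0.015],0.5],[[0,0,0],[0,0,0.008],0.5],[[0,0,0],[0,0,0.005],0.5],[[0,0,0],[0,0,0.002],0.5]])

```text
time_s: 11.3
eef_pos: [0.6716, -0.1687, 0.016]
orientation: [-3.14, 0.002, 0.378]
ft_force: [-6.3, 1.4, 15.0]
opening: 0.0574
grasp_force: 29.3
```

Emit:
step_arm(increments=[[[0,0,0],[0,0,0.001],0.5],[[0,0,0],[0,0,0],0.5],[[0,0,0],[0,0,0],0.5]])

```text
time_s: 11.6
eef_pos: [0.6723, -0.1688, 0.016]
orientation: [-3.141, 0.0, 0.378]
ft_force: [-2.3, 0.4, 5.5]
opening: 0.0579
grasp_force: 28.3
```

Emit:
step_arm(increments=[[[0,0,0],[0,0,0.0007],0.5],[[0,0,0],[0,0,0],0.5],[[0,0,0],[0,0,0],0.5]])

```text
time_s: 11.9
eef_pos: [0.6723, -0.1689, 0.016]
orientation: [-3.141, 0.0, 0.378]
ft_force: [-3.8, 1.9, 11.1]
opening: 0.0579
grasp_force: 28.8
```

Emit:
step_arm(increments=[[[0,0,0],[0,0,0.0007],0.5],[[0,0,0],[0,0,0],0.5],[[0,0,0],[0,0,0],0.5]])

```text
time_s: 12.2
eef_pos: [0.6723, -0.1689, 0.0159]
orientation: [-3.141, 0.0, 0.378]
ft_force: [-4.9, 1.9, 15.4]
opening: 0.058
grasp_force: 29.3
```

Emit:
step_arm(increments=[[[0,0,0],[0,0,-0.0015],0.5],[[0,0,0],[0,0,0],0.25],[[0,0,0],[0,0,0],0.1],[[0,0,0],[0,0,0],0],[[0,0,0],[0,0,0],0]])

```text
time_s: 12.7
eef_pos: [0.6725, -0.1691, 0.0152]
orientation: [-3.141, 0.0, 0.378]
ft_force: [0.2, 0.1, 1.0]
opening: 0.0857
grasp_force: 0.0
```

Emit:
step_arm(increments=[[[0,0,0],[0,0,-0.02],0],[[0,0,0],[0,0,-0.04],0],[[0,0,0],[0,0,-0.045],0],[[0,0,0.146],[0,0,0],0],[[0,0,0.146],[0,0,0],0]])

```text
time_s: 13.2
eef_pos: [0.6741, -0.1696, 0.1229]
orientation: [3.14, -0.004, 0.08]
ft_force: [-0.3, 0.3, -0.1]
opening: 0.0855
grasp_force: 0.0
```

Emit:
step_arm(increments=[[[0,0,0.146],[0,0,0],0],[[0,0,0.146],[0,0,0],0],[[0,0,0.146],[0,0,0],0],[[0,0,0.146],[0,0,0],0],[[0,0,0],[0,0,0],0]])

```text
time_s: 13.7
eef_pos: [0.6725, -0.1691, 0.1204]
orientation: [-3.142, 0.0, -0.499]
ft_force: [-0.3, -1.1, 0.2]
opening: 0.0853
grasp_force: 0.0
```

```bash
python3 plan.py .3985 .267 .10 -28.6
```

```text
t 13.7 turn [-0.      0.0004 -0.0003] deg 0.0 shift after turn [-0.4493 -0.2517  0.0204] dist 0.5154 rows 10.3 pos [ 0.6725 -0.1691  0.1204] open 0.08531987825855462 F [-0.3 -1.1  0.2] grip 0.0
```

Emit:
step_arm(increments=[[[0,0,0],[-0.0374,-0.021,0.0017],0],[[0,0,0],[-0.0374,-0.021,0.0017],0],[[0,0,0],[-0.0374,-0.021,0.0017],0],[[0,0,0],[-0.0374,-0.021,0.0017],0],[[0,0,0],[-0.0374,-0.021,0.0017],0]])

```text
time_s: 14.2
eef_pos: [0.5576, 0.0137, 0.1121]
orientation: [-3.141, -0.0, -0.494]
ft_force: [0.3, 0.2, 0.7]
opening: 0.0853
grasp_force: 0.0
```

Emit:
step_arm(increments=[[[0,0,0],[-0.0374,-0.021,0.0017],0],[[0,0,0],[-0.0374,-0.021,0.0017],0],[[0,0,0],[-0.0374,-0.021,0.0017],0],[[0,0,0],[-0.0374,-0.021,0.0017],0],[[0,0,0],[-0.0374,-0.021,0.0017],0]])

```text
time_s: 14.7
eef_pos: [0.4436, 0.1954, 0.1038]
orientation: [-3.141, -0.0, -0.494]
ft_force: [0.7, 0.5, -0.1]
opening: 0.0854
grasp_force: 0.0
```

Emit:
step_arm(increments=[[[0,0,0],[-0.0374,-0.021,0.0017],0],[[0,0,0],[-0.0374,-0.021,0.0017],0.2],[[0,0,0],[0,0,0],0.3],[[0,0,0],[0,0,0],0.3],[[0,0,0],[0,0,0],0.3]])

```text
time_s: 15.2
eef_pos: [0.3995, 0.2663, 0.1004]
orientation: [-3.141, -0.001, -0.497]
ft_force: [-0.2, 0.4, 0.3]
opening: 0.0598
grasp_force: 0.0
```

```bash
python3 plan.py .3985 .267 .004 -28.6
python3 - <<'E'
from fit import *
d=cap('scene')
def c(p,r):
    u,v=np.round(proj(d,np.array([p]))[0]).astype(int)
    return cv2.resize(d['image'][v-r:v+r,u-r:u+r,::-1],(400,400),interpolation=cv2.INTER_CUBIC)
cv2.imwrite('pics/s5.png',np.hstack([c([.67,-.17,.02],28),c([.4,.267,.05],35)]))
E
```

```text
t 15.2 turn [-0.0003 -0.0006  0.0026] deg 0.2 shift after turn [-0.0012 -0.0001  0.0964] dist 0.0964 rows 1.9 pos [0.3995 0.2663 0.1004] open 0.05983843088157291 F [-0.2  0.4  0.3] grip 0.0
```

View pics/s5.png

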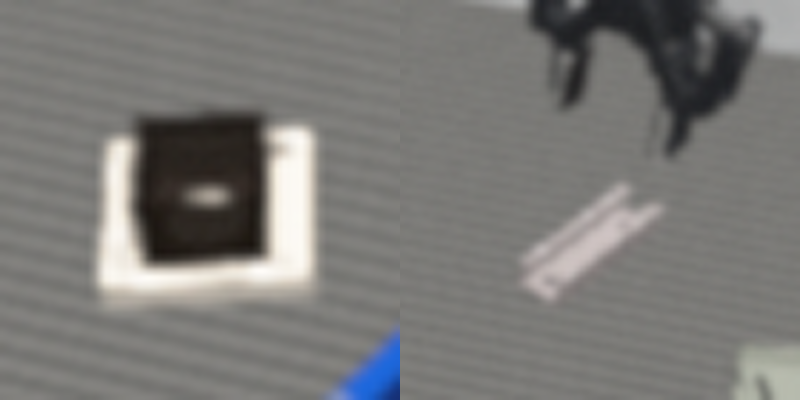

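On the left, the hood sits within the square nest's walls. On the right, the fingers are over the long guide, which lies slot up at (590,245). Descend and grip.

Emit:
step_arm(increments=[[[0,0,0],[-0.001,0,0.03],0.3],[[0,0,0],[0,0,0.03],0.3],[[0,0,0],[0,0,0.02],0.3],[[0,0,0],[0,0,0.01],0.3],[[0,0,0],[0,0,0.0045],0.3]], grip_force=40)

```text
time_s: 15.75
eef_pos: [0.3982, 0.2663, 0.005]
orientation: [3.141, 0.001, -0.499]
ft_force: [-0.5, 1.0, -0.2]
opening: 0.0598
grasp_force: 0.0
```

Emit:
step_arm(increments=[[[0,0,0],[0,0,0],0.5],[[0,0,0],[0,0,0],0.65],[[0,0,0],[0,0,0],0.8],[[0,0,0],[0,0,0],0.8],[[0,0,0],[0,0,0],0.8]])

```text
time_s: 16.25
eef_pos: [0.3987, 0.2675, 0.0066]
orientation: [-3.14, -0.001, -0.498]
ft_force: [0.5, -1.2, 6.9]
opening: 0.0292
grasp_force: 41.0
```

```bash
python3 plan.py .3985 .267 .1 -28.6
```

```text
t 16.25 turn [-0.0015 -0.0012  0.0013] deg 0.1 shift after turn [ 0.0001  0.0006 -0.0934] dist 0.0934 rows 1.9 pos [0.3987 0.2675 0.0066] open 0.029158716843368987 F [ 0.5 -1.2  6.9] grip 40.99651336669922
```

Emit:
step_arm(increments=[[[0,0,0],[0,0,-0.008],0.8],[[0,0,0],[0,0,-0.02],0.8],[[0,0,0],[0,0,-0.035],0.8],[[0,0,0],[0,0,-0.035],0.8],[[0,0,0],[0,0,0],0.8]])

```text
time_s: 16.75
eef_pos: [0.4006, 0.2688, 0.108]
orientation: [-3.135, -0.005, -0.498]
ft_force: [0.9, -0.2, -1.9]
opening: 0.0289
grasp_force: 40.1
```

Emit:
step_arm(increments=[[[0,0,0],[0,0,0],0.8],[[0,0,0],[0,0,0],0.8]])

```text
time_s: 16.95
eef_pos: [0.3969, 0.2668, 0.103]
orientation: [3.14, 0.001, -0.498]
ft_force: [0.0, 0.3, -1.3]
opening: 0.0291
grasp_force: 40.1
```

```bash
python3 plan.py .5223 .399 .12 10.2 14.9
```

```text
t 16.95 turn [ 0.0888  0.2516 -0.6722] deg 41.4 shift after turn [ 0.1463 -0.1079  0.0213] dist 0.1830 rows 3.7 pos [0.3969 0.2668 0.103 ] open 0.029076456789353496 F [ 0.   0.3 -1.3] grip 40.06554901599884
```

Emit:
step_arm(increments=[[[0.0178,0.0503,-0.1344],[0,0,0],0.8],[[0.0178,0.0503,-0.1344],[0,0,0],0.8],[[0.0178,0.0503,-0.1344],[0,0,0],0.8],[[0.0178,0.0503,-0.1344],[0,0,0],0.8],[[0.0178,0.0503,-0.1344],[0,0,0],0.8]])

```text
time_s: 17.45
eef_pos: [0.3965, 0.2668, 0.1023]
orientation: [3.14, -0.26, 0.184]
ft_force: [0.4, -0.6, -1.9]
opening: 0.0291
grasp_force: 40.0
```

Emit:
step_arm(increments=[[[0,0,0],[0.0293,-0.0216,0.0043],0.8],[[0,0,0],[0.0293,-0.0216,0.0043],0.8],[[0,0,0],[0.0293,-0.0216,0.0043],0.8],[[0,0,0],[0.0293,-0.0216,0.0043],0.8],[[0,0,0],[0.0293,-0.0216,0.0043],0.8]])

```text
time_s: 17.95
eef_pos: [0.5231, 0.3997, 0.1186]
orientation: [3.141, -0.258, 0.178]
ft_force: [0.2, 0.3, -0.1]
opening: 0.0289
grasp_force: 40.0
```

Emit:
step_arm(increments=[[[0,0,0],[0,0,0],0.8],[[0,0,0],[0,0,0],0.8],[[0,0,0],[0,0,0],0.8]])

```text
time_s: 18.25
eef_pos: [0.5215, 0.398, 0.1188]
orientation: [3.14, -0.257, 0.178]
ft_force: [-0.0, -0.4, -0.3]
opening: 0.029
grasp_force: 40.1
```

```bash
python3 plan.py .5223 .399 .051 10.2 14.9
python3 - <<'E'
from fit import *
def c(d,p,r):
    u,v=np.round(proj(d,np.array([p]))[0]).astype(int)
    return cv2.resize(d['image'][v-r:v+r,u-r:u+r,::-1],(400,400),interpolation=cv2.INTER_CUBIC)
cv2.imwrite('pics/s6.png',np.hstack([c(cap('scene'),[.53,.4,.08],40),c(cap('top'),[.53,.4,.05],40)]))
E
```

```text
t 18.25 turn [ 0.0014  0.0028 -0.    ] deg 0.2 shift after turn [-0.0165 -0.0009  0.0658] dist 0.0678 rows 1.4 pos [0.5215 0.398  0.1188] open 0.029013661301132223 F [-0.  -0.4 -0.3] grip 40.05631685256958
```

View pics/s6.png

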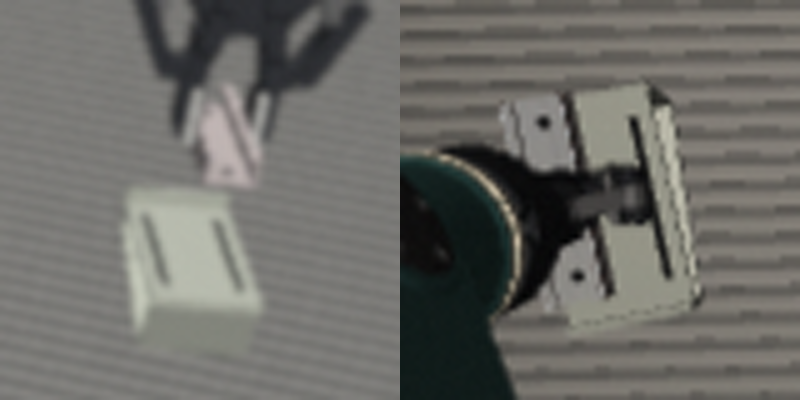

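The guide's holes at (543,122) and (577,275) run parallel to the rest's slots, and the rest rises toward the far side as estimated. Now I lower it.

Emit:
step_arm(increments=[[[0.0014,0.0028,0],[-0.004,0,0.015],0.8],[[0,0,0],[-0.005,-0.001,0.02],0.8],[[0,0,0],[-0.005,0,0.02],0.8],[[0,0,0],[-0.0025,0,0.011],0.8],[[0,0,0],[0,0,0.004],0.8]])

```text
time_s: 18.85
eef_pos: [0.5243, 0.3999, 0.0476]
orientation: [-3.141, -0.262, 0.178]
ft_force: [-1.1, -0.6, -0.7]
opening: 0.0293
grasp_force: 40.0
```

Emit:
step_arm(increments=[[[0,0,0],[0,0,0.003],0.8],[[0,0,0],[0,0,0.002],0.8],[[0,0,0],[0,0,0.001],0.8],[[0,0,0],[0,0,0],0.8],[[0,0,0],[0,0,0],0.8]])

```text
time_s: 19.35
eef_pos: [0.5275, 0.4015, 0.0438]
orientation: [-3.139, -0.265, 0.178]
ft_force: [0.5, -0.3, -0.6]
opening: 0.0291
grasp_force: 40.0
```

```bash
python3 plan.py .5263 .3997 .0368 10.2 14.9
```

```text
t 19.35 turn [-0.0023 -0.0052 -0.0005] deg 0.3 shift after turn [-0.0032  0.0016  0.0064] dist 0.0073 rows 0.1 pos [0.5275 0.4015 0.0438] open 0.029145855684710946 F [ 0.5 -0.3 -0.6] grip 40.040650963783264
```

Emit:
step_arm(increments=[[[0,-0.004,0],[0,0.001,0.002],0.8],[[0,0,0],[0,0,0.001],0.8],[[0,0,0],[0,0,0.001],0.8],[[0,0,0],[0,0,0],0.8],[[0,0,0],[0,0,0],0.8]])

```text
time_s: 19.85
eef_pos: [0.5284, 0.4005, 0.0393]
orientation: [-3.14, -0.26, 0.178]
ft_force: [-0.3, 0.5, -1.9]
opening: 0.029
grasp_force: 40.0
```

Emit:
step_arm(increments=[[[0,0,0],[0,0,0.001],0.8],[[0,0,0],[0,0,0],0.8],[[0,0,0],[0,0,0],0.8]])

```text
time_s: 20.15
eef_pos: [0.5286, 0.4006, 0.0384]
orientation: [-3.14, -0.26, 0.178]
ft_force: [0.2, 0.3, -0.8]
opening: 0.0291
grasp_force: 40.0
```

Emit:
step_arm(increments=[[[0,0,0],[0,0,0.001],0.8],[[0,0,0],[0,0,0],0.8],[[0,0,0],[0,0,0],0.8]])

```text
time_s: 20.45
eef_pos: [0.5289, 0.4006, 0.0374]
orientation: [-3.14, -0.26, 0.178]
ft_force: [0.1, -1.0, -0.6]
opening: 0.029
grasp_force: 40.0
```

Emit:
step_arm(increments=[[[0,0,0],[0,0,0.001],0.8],[[0,0,0],[0,0,0],0.8],[[0,0,0],[0,0,0],0.8]])

```text
time_s: 20.75
eef_pos: [0.529, 0.4007, 0.0374]
orientation: [-3.139, -0.261, 0.178]
ft_force: [-3.8, -2.4, 7.3]
opening: 0.0293
grasp_force: 41.1
```

Emit:
step_arm(increments=[[[0,0,0],[0,0,0.0007],0.8],[[0,0,0],[0,0,0],0.8],[[0,0,0],[0,0,0],0.8]])

```text
time_s: 21.05
eef_pos: [0.529, 0.4006, 0.0373]
orientation: [-3.14, -0.261, 0.178]
ft_force: [-6.4, -3.5, 13.4]
opening: 0.0295
grasp_force: 42.0
```

Contact with the plate, at the predicted height. Ease the pressure and slide down to the lip.

Emit:
step_arm(increments=[[[0,0,0],[0,0,-0.0012],0.8],[[0,0,0],[-0.002,0,0],0.8],[[0,0,0],[-0.001,0,0],0.8],[[0,0,0],[-0.001,0,0],0.8],[[0,0,0],[0,0,0],0.8]])

```text
time_s: 21.55
eef_pos: [0.5261, 0.4005, 0.0366]
orientation: [-3.139, -0.262, 0.178]
ft_force: [0.7, 0.5, 4.8]
opening: 0.029
grasp_force: 40.8
```

Emit:
step_arm(increments=[[[0,0,0],[-0.001,0,0],0.8],[[0,0,0],[-0.0005,0,0],0.8],[[0,0,0],[0,0,0],0.8],[[0,0,0],[0,0,0],0.8]])

```text
time_s: 21.95
eef_pos: [0.5246, 0.4003, 0.0362]
orientation: [-3.139, -0.262, 0.178]
ft_force: [1.6, 1.0, 5.4]
opening: 0.0292
grasp_force: 40.8
```

Emit:
step_arm(increments=[[[0,0,0],[-0.001,0,0],0.8],[[0,0,0],[0,0,0],0.8],[[0,0,0],[0,0,0],0.8]])

```text
time_s: 22.25
eef_pos: [0.5236, 0.4001, 0.0359]
orientation: [-3.139, -0.262, 0.178]
ft_force: [0.6, 0.8, 6.4]
opening: 0.0291
grasp_force: 40.9
```

Emit:
step_arm(increments=[[[0,0,0],[-0.001,0,0],0.8],[[0,0,0],[0,0,0],0.8],[[0,0,0],[0,0,0],0.8]])

```text
time_s: 22.55
eef_pos: [0.5227, 0.3999, 0.0356]
orientation: [-3.139, -0.262, 0.178]
ft_force: [1.7, -0.1, 5.3]
opening: 0.029
grasp_force: 40.8
```

Emit:
step_arm(increments=[[[0,0,0],[-0.001,0,0],0.8],[[0,0,0],[0,0,0],0.8],[[0,0,0],[0,0,0],0.8]])

```text
time_s: 22.85
eef_pos: [0.5226, 0.4, 0.0356]
orientation: [-3.138, -0.264, 0.178]
ft_force: [5.5, 0.6, 5.1]
opening: 0.029
grasp_force: 40.6
```

Emit:
step_arm(increments=[[[0,0,0],[-0.001,0,0],0.8],[[0,0,0],[0,0,0],0.8],[[0,0,0],[0,0,0],0.8]])

```text
time_s: 23.15
eef_pos: [0.5225, 0.4001, 0.0357]
orientation: [-3.138, -0.265, 0.178]
ft_force: [7.7, 0.4, 4.2]
opening: 0.0291
grasp_force: 40.4
```

Emit:
step_arm(increments=[[[0,0,0],[-0.001,0,0],0.8],[[0,0,0],[0,0,0],0.8],[[0,0,0],[0,0,0],0.8]])

```text
time_s: 23.45
eef_pos: [0.5225, 0.4001, 0.0358]
orientation: [-3.138, -0.267, 0.178]
ft_force: [10.0, -1.2, 3.3]
opening: 0.0291
grasp_force: 40.4
```

Emit:
step_arm(increments=[[[0,0,0],[-0.001,0,0],0.8],[[0,0,0],[0,0,0],0.8],[[0,0,0],[0,0,0],0.8]])

```text
time_s: 23.75
eef_pos: [0.5224, 0.4001, 0.0359]
orientation: [-3.138, -0.268, 0.178]
ft_force: [11.8, -1.8, 3.2]
opening: 0.0288
grasp_force: 40.4
```

Lip contact shows at x = 0.5226 (expected 0.5215). Relieve, release, retreat.

Emit:
step_arm(increments=[[[0,0,0],[0.003,0,0.0003],0.8],[[0,0,0],[0,0,0],0.8],[[0,0,0],[0,0,0],0.6],[[0,0,0],[0,0,0],0.45],[[0,0,0],[0,0,0],0.3]])

```text
time_s: 24.25
eef_pos: [0.5195, 0.3983, 0.0333]
orientation: [-3.141, -0.257, 0.178]
ft_force: [0.1, -0.3, 0.6]
opening: 0.0591
grasp_force: 0.0
```

Emit:
step_arm(increments=[[[0,0,0],[0,0,0],0.3],[[0,0,0],[0,0,0],0.3],[[0,0,0],[0,0,-0.015],0.3],[[0,0,0],[0,0,-0.03],0.3],[[0,0,0],[0,0,-0.045],0.3]])

```text
time_s: 24.75
eef_pos: [0.4967, 0.3938, 0.1209]
orientation: [-3.141, -0.256, 0.178]
ft_force: [-0.3, 0.4, 0.3]
opening: 0.0598
grasp_force: 0.0
```

Emit:
step_arm(increments=[[[0,0,0],[0,0,-0.03],0.3],[[0,0,0],[0,0,0],0.3],[[0,0,0],[0,0,0],0.3]])

```text
time_s: 25.05
eef_pos: [0.4908, 0.3939, 0.1523]
orientation: [-3.138, -0.263, 0.178]
ft_force: [0.5, 0.4, -0.1]
opening: 0.0598
grasp_force: 0.0
```

```bash
python3 plan.py .3867 -.2975 .10 -60.6
```

```text
t 25.05 turn [-0.1652 -0.2264  1.2282] deg 72.2 shift after turn [0.5513 0.4301 0.0523] dist 0.7012 rows 14.0 pos [0.4908 0.3939 0.1523] open 0.05978735793340513 F [ 0.5  0.4 -0.1] grip 0.0
```

Emit:
step_arm(increments=[[[-0.0184,-0.0252,0.1365],[0,0,0],0.3],[[-0.0184,-0.0252,0.1365],[0,0,0],0.3],[[-0.0184,-0.0252,0.1365],[0,0,0],0.3],[[-0.0184,-0.0252,0.1365],[0,0,0],0.3],[[-0.0184,-0.0252,0.1365],[0,0,0],0.3]])

```text
time_s: 25.55
eef_pos: [0.4898, 0.393, 0.1489]
orientation: [-3.104, -0.112, -0.519]
ft_force: [0.8, -0.6, -0.1]
opening: 0.0597
grasp_force: 0.0
```

Emit:
step_arm(increments=[[[-0.0184,-0.0252,0.1365],[0,0,0],0.3],[[-0.0184,-0.0252,0.1365],[0,0,0],0.3],[[-0.0184,-0.0252,0.1365],[0,0,0],0.3],[[-0.0184,-0.0252,0.1365],[0,0,0],0.3],[[0,0,0],[0,0,0],0.3]])

```text
time_s: 26.05
eef_pos: [0.5095, 0.3543, 0.1457]
orientation: [-3.139, 0.075, -0.994]
ft_force: [0.5, -0.2, 0.1]
opening: 0.0597
grasp_force: 0.0
```

```bash
python3 plan.py .3867 -.2975 .10 -60.6
```

```text
t 26.05 turn [-0.0005  0.0748  0.0639] deg 5.6 shift after turn [0.5075 0.427  0.0457] dist 0.6648 rows 13.3 pos [0.5095 0.3543 0.1457] open 0.05969645575918645 F [ 0.5 -0.2  0.1] grip 0.0
```

```bash
python3 -c "
from h import *
print(np.round(manip.state()['q'],3))"
```

```text
[0.451 0.471 1.562 0.083 1.117 2.979]
```

Joint 6 reached its end stop there. It frees up as the arm swings to the right, so I translate first and turn later.

```bash
python3 plan.py .3867 -.2975 .12 -56.95 -4.3
```

```text
t 26.05 turn [-0.0029 -0.0003  0.0004] deg 0.2 shift after turn [ 0.4799  0.4584 -0.0103] dist 0.6637 rows 13.3 pos [0.5095 0.3543 0.1457] open 0.05969645575918645 F [ 0.5 -0.2  0.1] grip 0.0
```

Emit:
step_arm(increments=[[[0,0,0],[0.024,0.0229,-0.0005],0.3],[[0,0,0],[0.032,0.03056,-0.0007],0.3],[[0,0,0],[0.032,0.03056,-0.0007],0.3],[[0,0,0],[0.032,0.03056,-0.0007],0.3],[[0,0,0],[0.032,0.03056,-0.0007],0.3]])

```text
time_s: 26.55
eef_pos: [0.4692, 0.1498, 0.1378]
orientation: [-3.137, 0.075, -0.986]
ft_force: [0.5, -1.0, 0.9]
opening: 0.0599
grasp_force: 0.0
```

Emit:
step_arm(increments=[[[0,0,0],[0.032,0.03056,-0.0007],0.3],[[0,0,0],[0.032,0.03056,-0.0007],0.3],[[0,0,0],[0.032,0.03056,-0.0007],0.3],[[0,0,0],[0.032,0.03056,-0.0007],0.3],[[0,0,0],[0.032,0.03056,-0.0007],0.3]])

```text
time_s: 27.05
eef_pos: [0.43, -0.0675, 0.1287]
orientation: [-3.136, 0.075, -0.986]
ft_force: [1.0, -1.1, 0.8]
opening: 0.0598
grasp_force: 0.0
```

Emit:
step_arm(increments=[[[0,0,0],[0.032,0.03056,-0.0007],0.3],[[0,0,0],[0.032,0.03056,-0.0007],0.3],[[0,0,0],[0.032,0.03056,-0.0007],0.3],[[0,0.0748,0.0639],[0,0,0],0.3],[[0,0,0],[0,0,0],0.3]])

```text
time_s: 27.55
eef_pos: [0.4052, -0.1962, 0.1228]
orientation: [-3.139, 0.002, -1.054]
ft_force: [0.1, 0.3, -0.1]
opening: 0.0596
grasp_force: 0.0
```

Emit:
step_arm(increments=[[[0,0,0],[0,0,0],0.3],[[0,0,0],[0,0,0],0.3]])

```text
time_s: 27.75
eef_pos: [0.4077, -0.1959, 0.1236]
orientation: [-3.138, 0.001, -1.049]
ft_force: [0.6, -0.3, 0.2]
opening: 0.06
grasp_force: 0.0
```

```bash
python3 plan.py .3867 -.2975 .10 -60.6;  python3 - <<'E'
from fit import *
def c(d,p,r):
    u,v=np.round(proj(d,np.array([p]))[0]).astype(int)
    return cv2.resize(d['image'][v-r:v+r,u-r:u+r,::-1],(400,400),interpolation=cv2.INTER_CUBIC)
t=cap('top');np.savez('top1.npz',**t)
cv2.imwrite('pics/s7.png',np.hstack([c(cap('scene'),[.53,.4,.04],25),c(t,[.53,.4,.03],25)]))
E
```

```text
t 27.75 turn [-0.0039  0.0013  0.0091] deg 0.6 shift after turn [0.0782 0.0682 0.0236] dist 0.1064 rows 2.1 pos [ 0.4077 -0.1959  0.1236] open 0.06000409942992636 F [ 0.6 -0.3  0.2] grip 0.0
```

View pics/s7.png

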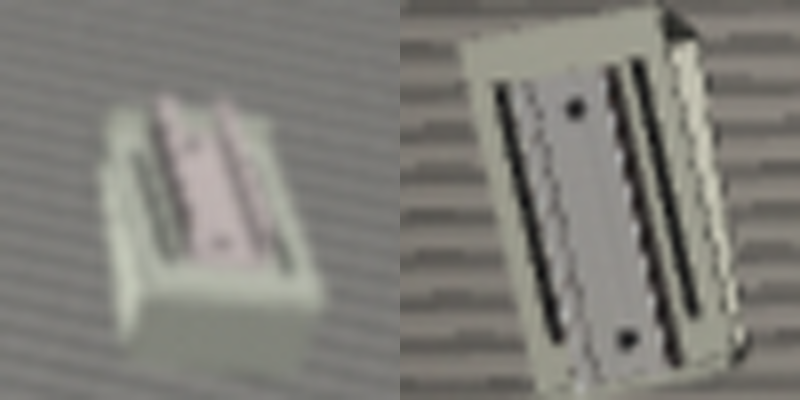

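The long guide lies straight between the slots, slot up, low end at the lip ((575,380) in the right half). Now the short guide.

Emit:
step_arm(increments=[[[-0.003,0.001,0.009],[0,0,0],0.3],[[0,0,0],[0.026,0.0227,0.008],0.3],[[0,0,0],[0.026,0.0227,0.008],0.3],[[0,0,0],[0.0262,0.0228,0.0076],0.3],[[0,0,0],[0,0,0],0.3]])

```text
time_s: 28.35
eef_pos: [0.3867, -0.3023, 0.0998]
orientation: [-3.141, -0.004, -1.063]
ft_force: [0.9, 1.2, 0.7]
opening: 0.0597
grasp_force: 0.0
```

Emit:
step_arm(increments=[[[0,0,0],[0,0,0],0.3],[[0,0,0],[0,0,0],0.3]])

```text
time_s: 28.55
eef_pos: [0.3862, -0.2974, 0.1002]
orientation: [-3.141, -0.0, -1.06]
ft_force: [0.7, -0.5, -0.3]
opening: 0.0595
grasp_force: 0.0
```

```bash
python3 plan.py .3867 -.2975 .006 -60.6;  python3 - <<'E'
from fit import *
def c(d,p,r):
    u,v=np.round(proj(d,np.array([p]))[0]).astype(int)
    return cv2.resize(d['image'][v-r:v+r,u-r:u+r,::-1],(400,400),interpolation=cv2.INTER_CUBIC)
cv2.imwrite('pics/s8.png',np.hstack([c(cap('scene'),[.387,-.297,.04],30),c(cap('top'),[.387,-.297,.03],30)]))
E
```

```text
t 28.55 turn [-0.0011 -0.0002 -0.0024] deg 0.2 shift after turn [ 0.0004 -0.0004  0.0942] dist 0.0942 rows 1.9 pos [ 0.3862 -0.2974  0.1002] open 0.059519962491420865 F [ 0.7 -0.5 -0.3] grip 0.0
```

View pics/s8.png

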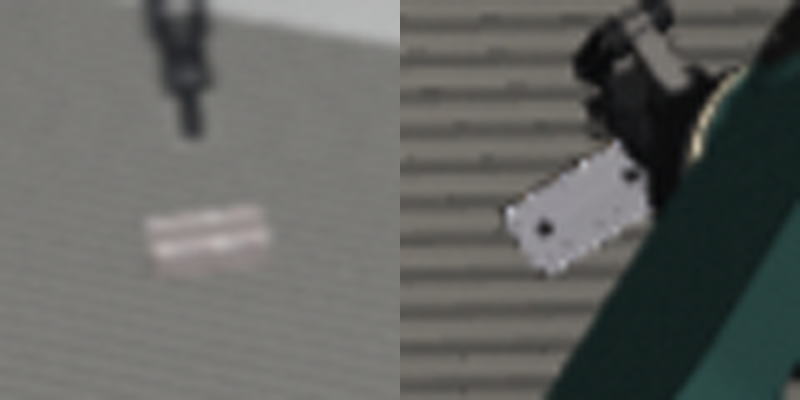

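The gripper stands over the short guide, at (207,240) in the left half, with its jaws square to it. Descend, grip and lift.

Emit:
step_arm(increments=[[[0,0,0],[0,0,0.03],0.3],[[0,0,0],[0,0,0.03],0.3],[[0,0,0],[0,0,0.02],0.3],[[0,0,0],[0,0,0.01],0.3],[[0,0,0],[0,0,0.0035],0.3]], grip_force=40)

```text
time_s: 29.15
eef_pos: [0.3862, -0.2976, 0.0061]
orientation: [-3.141, 0.0, -1.06]
ft_force: [0.1, 0.1, 0.6]
opening: 0.0597
grasp_force: 0.0
```

Emit:
step_arm(increments=[[[0,0,0],[0,0,0],0.5],[[0,0,0],[0,0,0],0.65],[[0,0,0],[0,0,0],0.8],[[0,0,0],[0,0,0],0.8],[[0,0,0],[0,0,0],0.8]])

```text
time_s: 29.65
eef_pos: [0.3871, -0.2991, 0.0078]
orientation: [-3.14, -0.003, -1.061]
ft_force: [0.6, 0.6, 7.0]
opening: 0.029
grasp_force: 40.5
```

Emit:
step_arm(increments=[[[0,0,0],[0,0,-0.008],0.8],[[0,0,0],[0,0,-0.02],0.8],[[0,0,0],[0,0,-0.035],0.8],[[0,0,0],[0,0,-0.035],0.8],[[0,0,0],[0,0,0],0.8]])

```text
time_s: 30.15
eef_pos: [0.3885, -0.3009, 0.1092]
orientation: [-3.138, -0.01, -1.061]
ft_force: [1.1, -0.4, -1.1]
opening: 0.0291
grasp_force: 39.8
```

Emit:
step_arm(increments=[[[0,0,0],[0,0,0],0.8],[[0,0,0],[0,0,0],0.8]])

```text
time_s: 30.35
eef_pos: [0.3856, -0.2979, 0.1042]
orientation: [-3.141, 0.0, -1.061]
ft_force: [-0.4, 0.4, -0.5]
opening: 0.029
grasp_force: 39.7
```

```bash
python3 plan.py .5199 -.4255 .12 13.3 14.9
```

```text
t 30.35 turn [ 0.1674  0.2223 -1.2851] deg 75.3 shift after turn [0.102  0.1551 0.0108] dist 0.1860 rows 3.7 pos [ 0.3856 -0.2979  0.1042] open 0.02901936454880418 F [-0.4  0.4 -0.5] grip 39.74458998127375
```

Emit:
step_arm(increments=[[[0.0186,0.0247,-0.1428],[0,0,0],0.8],[[0.0186,0.0247,-0.1428],[0,0,0],0.8],[[0.0186,0.0247,-0.1428],[0,0,0],0.8],[[0.0186,0.0247,-0.1428],[0,0,0],0.8],[[0.0186,0.0247,-0.1428],[0,0,0],0.8]])

```text
time_s: 30.85
eef_pos: [0.3852, -0.2972, 0.1033]
orientation: [-3.097, -0.145, -0.342]
ft_force: [0.0, 0.3, -1.1]
opening: 0.029
grasp_force: 39.7
```

Emit:
step_arm(increments=[[[0.0186,0.0247,-0.1428],[0,0,0],0.8],[[0.0186,0.0247,-0.1428],[0,0,0],0.8],[[0.0186,0.0247,-0.1428],[0,0,0],0.8],[[0.0186,0.0247,-0.1428],[0,0,0],0.8],[[0,0,0],[0,0,0],0.8]])

```text
time_s: 31.35
eef_pos: [0.3851, -0.2981, 0.1033]
orientation: [-3.14, -0.26, 0.232]
ft_force: [-0.1, -0.0, -0.8]
opening: 0.0289
grasp_force: 39.7
```

Emit:
step_arm(increments=[[[0,0,0],[0.0204,0.031,0.0022],0.8],[[0,0,0],[0.0204,0.031,0.0022],0.8],[[0,0,0],[0.0204,0.031,0.0022],0.8],[[0,0,0],[0.0204,0.031,0.0022],0.8],[[0,0,0],[0.0204,0.031,0.0022],0.8]])

```text
time_s: 31.85
eef_pos: [0.5212, -0.426, 0.1193]
orientation: [-3.14, -0.259, 0.226]
ft_force: [-0.5, -0.0, -0.8]
opening: 0.0287
grasp_force: 39.8
```

Emit:
step_arm(increments=[[[0,0,0],[0,0,0],0.8],[[0,0,0],[0,0,0],0.8],[[0,0,0],[0,0,0],0.8]])

```text
time_s: 32.15
eef_pos: [0.5194, -0.4242, 0.1192]
orientation: [-3.139, -0.259, 0.23]
ft_force: [0.4, 1.1, -0.9]
opening: 0.0291
grasp_force: 39.9
```

```bash
python3 plan.py .5197 -.4256 .047 13.3 14.9;  python3 - <<'E'
from fit import *
def c(d,p,r):
    u,v=np.round(proj(d,np.array([p]))[0]).astype(int)
    return cv2.resize(d['image'][v-r:v+r,u-r:u+r,::-1],(400,400),interpolation=cv2.INTER_CUBIC)
cv2.imwrite('pics/s9.png',np.hstack([c(cap('scene'),[.53,-.42,.08],35),c(cap('top'),[.53,-.42,.05],35)]))
E
```

```text
t 32.15 turn [-0.0019  0.0012 -0.0023] deg 0.2 shift after turn [-0.0186  0.0014  0.0697] dist 0.0722 rows 1.4 pos [ 0.5194 -0.4242  0.1192] open 0.029123961220501305 F [ 0.4  1.1 -0.9] grip 39.86406028212514
```

View pics/s9.png

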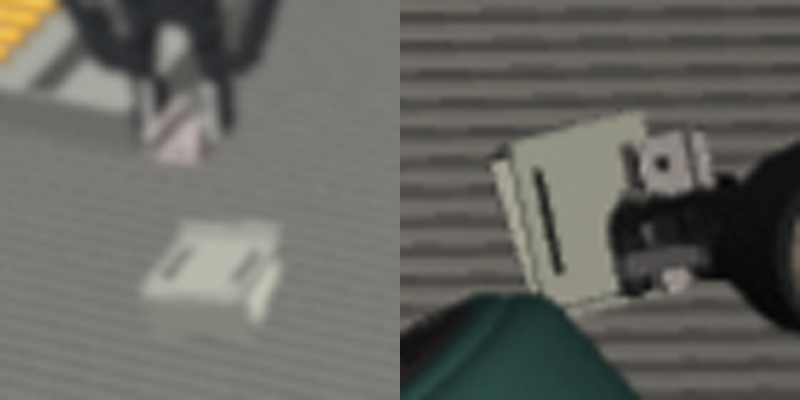

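The short guide is in line with its rest (rest slots at (545,220) in the right half), clear of the tray. Lower it.

Emit:
step_arm(increments=[[[-0.002,0.001,-0.002],[-0.005,0,0.018],0.8],[[0,0,0],[-0.006,0.0014,0.022],0.8],[[0,0,0],[-0.005,0,0.018],0.8],[[0,0,0],[-0.0025,0,0.01],0.8],[[0,0,0],[0,0,0.004],0.8]])

```text
time_s: 32.75
eef_pos: [0.5207, -0.4262, 0.0451]
orientation: [3.14, -0.261, 0.233]
ft_force: [-1.3, 0.9, -0.2]
opening: 0.0291
grasp_force: 39.9
```

Emit:
step_arm(increments=[[[0,0,0],[0,0,0.003],0.8],[[0,0,0],[0,0,0.002],0.8],[[0,0,0],[0,0,0.001],0.8],[[0,0,0],[0,0,0],0.8],[[0,0,0],[0,0,0],0.8]])

```text
time_s: 33.25
eef_pos: [0.5234, -0.4272, 0.0409]
orientation: [3.137, -0.262, 0.235]
ft_force: [0.7, 0.1, -0.7]
opening: 0.0291
grasp_force: 39.9
```

```bash
python3 plan.py .5237 -.4246 .0325 13.3 14.9
```

```text
t 33.25 turn [ 0.0038 -0.002   0.0027] deg 0.3 shift after turn [-0.0013 -0.0025  0.0084] dist 0.0088 rows 0.2 pos [ 0.5234 -0.4272  0.0409] open 0.02907804742685074 F [ 0.7  0.1 -0.7] grip 39.88137273467146
```

Emit:
step_arm(increments=[[[0.003,0,0.002],[0,-0.0015,0.003],0.8],[[0,0,0],[0,0,0.002],0.8],[[0,0,0],[0,0,0.001],0.8],[[0,0,0],[0,0,0],0.8],[[0,0,0],[0,0,0],0.8]])

```text
time_s: 33.75
eef_pos: [0.5243, -0.4252, 0.0345]
orientation: [3.141, -0.262, 0.233]
ft_force: [-0.5, -0.0, -1.4]
opening: 0.0289
grasp_force: 39.9
```

Emit:
step_arm(increments=[[[0,0,0],[0,0,0.001],0.8],[[0,0,0],[0,0,0],0.8],[[0,0,0],[0,0,0],0.8]])

```text
time_s: 34.05
eef_pos: [0.5246, -0.4252, 0.0337]
orientation: [3.141, -0.262, 0.233]
ft_force: [-0.7, 0.4, -1.3]
opening: 0.0294
grasp_force: 39.9
```

Emit:
step_arm(increments=[[[0,0,0],[0,0,0.001],0.8],[[0,0,0],[0,0,0],0.8],[[0,0,0],[0,0,0],0.8]])

```text
time_s: 34.35
eef_pos: [0.5249, -0.4252, 0.0328]
orientation: [3.141, -0.262, 0.233]
ft_force: [-0.4, -1.0, 0.8]
opening: 0.0289
grasp_force: 40.0
```

Emit:
step_arm(increments=[[[0,0,0],[0,0,0.0006],0.8],[[0,0,0],[0,0,0],0.8],[[0,0,0],[0,0,0],0.8]])

```text
time_s: 34.65
eef_pos: [0.5249, -0.4253, 0.0328]
orientation: [3.141, -0.262, 0.233]
ft_force: [-2.3, -0.7, 6.2]
opening: 0.0289
grasp_force: 40.7
```

Emit:
step_arm(increments=[[[0,0,0],[-0.002,0,0],0.8],[[0,0,0],[-0.001,0,0],0.8],[[0,0,0],[0,0,0],0.8],[[0,0,0],[0,0,0],0.8]])

```text
time_s: 35.05
eef_pos: [0.5242, -0.4257, 0.0326]
orientation: [3.14, -0.265, 0.232]
ft_force: [4.8, 3.1, 5.9]
opening: 0.0288
grasp_force: 40.3
```

Emit:
step_arm(increments=[[[0,0,0],[-0.001,0,0],0.8],[[0,0,0],[0,0,0],0.8],[[0,0,0],[0,0,0],0.8]])

```text
time_s: 35.35
eef_pos: [0.5241, -0.4258, 0.0327]
orientation: [3.14, -0.266, 0.232]
ft_force: [7.6, 5.6, 5.1]
opening: 0.0291
grasp_force: 40.2
```

Emit:
step_arm(increments=[[[0,0,0],[-0.001,0,0],0.8],[[0,0,0],[0,0,0],0.8],[[0,0,0],[0,0,0],0.8]])

```text
time_s: 35.65
eef_pos: [0.5241, -0.4259, 0.0327]
orientation: [3.14, -0.268, 0.231]
ft_force: [11.6, 5.5, 5.2]
opening: 0.0287
grasp_force: 40.2
```

Emit:
step_arm(increments=[[[0,0,0],[-0.001,0,0],0.8],[[0,0,0],[0,0,0],0.8],[[0,0,0],[0,0,0],0.8]])

```text
time_s: 35.95
eef_pos: [0.524, -0.4259, 0.0328]
orientation: [3.14, -0.269, 0.231]
ft_force: [14.9, 7.8, 5.6]
opening: 0.0288
grasp_force: 40.2
```

The stop is the lip; the resistance rises steadily along the slope. Relieve, release and retreat, then look.

Emit:
step_arm(increments=[[[0,0,0],[0.0045,0,0],0.8],[[0,0,0],[0,0,0],0.8],[[0,0,0],[0,0,0],0.6],[[0,0,0],[0,0,0],0.45],[[0,0,0],[0,0,0],0.3]])

```text
time_s: 36.45
eef_pos: [0.5232, -0.4253, 0.0314]
orientation: [-3.141, -0.261, 0.232]
ft_force: [-0.3, 0.3, -0.4]
opening: 0.0592
grasp_force: 0.0
```

Emit:
step_arm(increments=[[[0,0,0],[0,0,0],0.3],[[0,0,0],[0,0,0],0.3],[[0,0,0],[0,0,-0.015],0.3],[[0,0,0],[0,0,-0.03],0.3],[[0,0,0],[0,0,-0.045],0.3]])

```text
time_s: 36.95
eef_pos: [0.4996, -0.4293, 0.1181]
orientation: [-3.138, -0.26, 0.232]
ft_force: [0.7, -1.1, 0.2]
opening: 0.0597
grasp_force: 0.0
```

Emit:
step_arm(increments=[[[0,0,0],[0,0,-0.045],0.3],[[0,0,0],[-0.03,0,-0.03],0.3],[[0,0,0],[-0.03,0,-0.03],0.3],[[0,0,0],[0,0,0],0.3]])

```text
time_s: 37.35
eef_pos: [0.4155, -0.4532, 0.209]
orientation: [3.135, -0.262, 0.231]
ft_force: [0.5, -1.4, -0.1]
opening: 0.0598
grasp_force: 0.0
```

Run:
```python
from fit import *
def c(d,p,r):
    u,v=np.round(proj(d,np.array([p]))[0]).astype(int)
    return cv2.resize(d['image'][v-r:v+r,u-r:u+r,::-1],(400,300 if 0 else 400),interpolation=cv2.INTER_CUBIC)
s=cap('scene');t=cap('top')
cv2.imwrite('pics/s10.png',np.hstack([c(s,[.53,-.42,.03],22),c(t,[.53,-.42,.03],24)]))
cv2.imwrite('pics/top10.png',cv2.resize(t['image'][:,:,::-1],(796,597)))
```

```text
(no output)
```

View pics/s10.png

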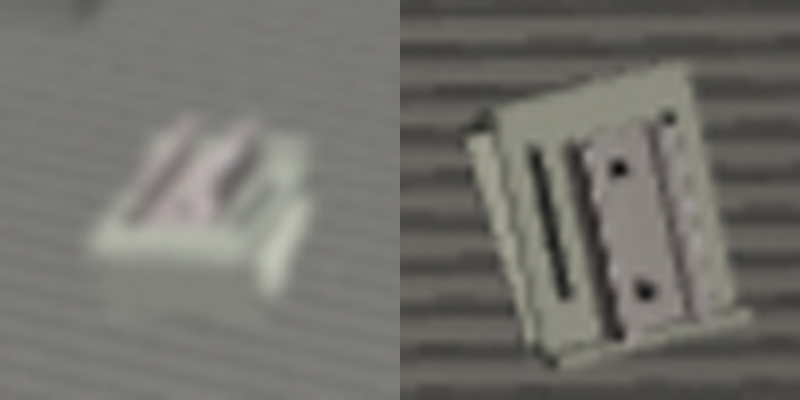

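The short guide lies slot up on its rest: the low end is at the lip near (660,330) in the right half, parallel to the plate edges and well inside them. Everything is released and the arm is clear, so I hand in.

Emit:
step_arm(increments=[[[0,0,0],[0,0,0],0.3],[[0,0,0],[0,0,0],0.3],[[0,0,0],[0,0,0],0.3],[[0,0,0],[0,0,0],0.3],[[0,0,0],[0,0,0],0.3]])

```text
time_s: 37.95
eef_pos: [0.4184, -0.45, 0.2041]
orientation: [-3.141, -0.262, 0.233]
ft_force: [0.2, 0.4, 1.0]
opening: 0.0598
grasp_force: 0.0
```

```bash
python3 -c "
from station import manip
print(manip.close_job())"
```

```text
the job is handed in; nothing more can be done
None
```

The job is handed in at about 38 s: the button module and lens hood stand in their nests, both coin guides lie slot up against their lips, all are released, and no move went near the camera housing or hex key (not re-checked at the end).

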